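# Fetch the shunting locomotive from behind the wagons

### The arm

A 6-joint arm with a two-finger parallel gripper is mounted at the origin on the work surface. World frame = base frame: x ahead of the robot, y to its left, z up, the work surface at z = 0. Lengths are in m, angles in rad, forces in N, time in s.
With the tool pointing down it reaches from about 0.425 to 0.95 m from the base axis. Payload 3.5 kg.
Tool frame: the origin (TCP) lies between the finger pads; the fingertips stand 25 mm ahead of it and the grasp point (between the pads) lies 6 mm ahead of it (ctrl.finger_overhang is the distance from the TCP to the fingertips, in m); x points along the fingers, y is the direction in which the jaws open and shut, and the axes are right-handed (so a half turn about x gives the same grasp; the last joint's range is limited). The gripper opens to 85 mm and grips with 20 to 120 N. Pads are 22 mm wide; open, the fingers measure 114 mm over their backs; the gripper's body (76 mm by 85 mm) begins 54 mm behind the grasp point. The pads swing forward as they close: fully open they stand 13 mm farther back than shut.
Start: joints at [1.072, 0.286, 1.577, -0, 1.279, -0.15], TCP at [0.231, 0.634, 0.256] pointing down, gripper open.
Joint ranges: [-2.77, 2.77], [-0.9, 2.22], [0.21, 2.48], [-1.53, 4.67], [0.24, 2.81], [-2.84, 2.84]. Speed limits (rad/s): [2.79, 2.79, 3.14, 3.14, 3.14, 3.14].

### API

Orientations are given as a unit quaternion [x, y, z, w].
In Python, from plant import ctrl gives the robot as it stands.
- The arm moves only by the tool play_rows, never from a script. Its argument "targets" is a list of rows, each an object with "delta_pos": the shift along the world's x, y, z normalised to -1 to 1, where 1 is 1000 mm, a list of three; "delta_rot": the turn, a rotation vector about the world's x, y, z normalised to -1 to 1, where 1 is pi rad, a list of three; "claw": the finger opening in mm, from 0 to 85.4. In form: [{"delta_pos": [tx, ty, tz], "delta_rot": [wx, wy, wz], "claw": claw}, ...]. A call has 1 to 20 rows; each row is the pose to reach, as a shift and turn from the pose measured when the call began, turning the shorter way round; what a row does not reach only later rows make up. A row lasts 1/12 s, in which the tool goes at most 41.7 mm and 7.16 degrees, less where a joint would pass 70% of its speed; a pose out of reach is approached as far as the arm can. A call with a number of a shift or a turn outside -1 to 1 is refused whole. A call with a gripper value outside its range is refused whole. The fingers move at their own pace and stop on an object; "newtons" is the grip in N (left out, the last holds). Time passes only in rows, so rows that repeat a pose let the fingers close. It gives the time, the measured TCP pose, the force and the opening at its end, in the units of the state.
- ctrl.get_state(): the state, without advancing time (a new reading comes with each control period).
- ctrl.read_camera(name): name is "scene" or "top" or "wrist"; returns the picture (420x560x3 uint8, blue, green, red); there is no depth.
- ctrl.calibration(name): a dict with "fx", "fy", "cx", "cy" (pixels), "k1" (the pictures are not rectified: a ray, as slopes to the right and down, at radius r is drawn at 1 + k1 r^2 times it, then the intrinsics apply), "camera_from_world" (4x4, takes a point from world to camera coordinates). Camera axes: x right, y down, z forward; pixel columns grow to the right and rows downward; lengths in m; the calibration is good to about 2 mm. A picture is of the moment at which its call begins: read the wrist's pose just before it. calibration takes no time and is no camera call; for the wrist camera it gives the pose at the moment of the call.
- ctrl.sign_off(): hands the job in, once; it reports no verdict.
The state is a dict: "time": time; "qpos": joint angles; "dq": joint speeds; "joint_efforts": joint torques, N m; "eef_pos": TCP position; "tcp_rot": TCP orientation; "contact_force": force on the tool from outside, world axes, zero at the start; "wrist_torque": the same for the moment, N m; "opening": opening from 0.0 (shut) to 1.0 (fully open).
Only numpy, scipy, OpenCV 4.12 (cv2) and the standard library are available. Lean on these libraries where they do the work, as an engineer would, in place of code of your own. Each camera call takes 0.05 s, during which the arm holds its last target. There are 200 camera calls.

### The job

A customer wants to look at the centre-cab locomotive at the back of the white display board. Clear the signal gantry standing over it and the two wagons in front of it onto the grey mat, so that all three wait there together, stand the locomotive lengthwise in the middle of the viewing tray, and then put the gantry and both wagons back upright, each in its own old place and pointing as before. Set the models down gently without dropping or toppling any, and leave the hut, the oil bottle and the carton where they are.

Things in the scene. Friction and masses are not known exactly. Their poses are not given: they have to be found in the camera images.
- loco: dark green centre-cab locomotive, 190 mm long (198 over buffers), 40 wide, 55 high; origin mid-underside, x along it. Grip across the cab: 46 mm long about the origin, flat, 40 wide from 12 to 52 mm up (hoods 28 wide, 38 high). 0.24-0.45 kg. Stands along the board's y, about 12 mm behind the wagons' buffers: no room for a finger until they are cleared; the gantry's beam crosses over one hood.
- van: rust-brown closed goods van with grey roof, 104 mm long (116 over buffers), 40 wide, 55 high. Origin: middle of its underside; x along its length, z up. Grip it across its flat sides, 16 to 50 mm up. 0.11 kg. Wheels do not turn. Stands along the board's x beside the tank wagon, about 32 mm of room between the two, in either order.
- tanker: tank wagon: silver lying tank, 36 mm across, 92 long, axis 35 mm up, small dome, on a black underframe 33 wide; 116 mm long over buffers, 61 high. Origin: middle of its underside; x along its length, z up. Grip it across the tank at its axis height. 0.10 kg. Wheels do not turn. Stands along the board's x beside the van.
- gantry: dark grey signal gantry: lattice beam along x, 80 mm long, 12 thick (y), 58 to 74 mm up, gripped from above at mid-length (signal heads, up to 79 mm, lie 26 mm or more from it); posts at x = +33 and -33 mm on feet 10 (x) by 24 (y) mm. Origin: mid-underside between the feet; z up. 0.08 kg. Stands astride the locomotive's hood near the board's +y end, beam along the board's x.
- board: white display board, fixed, 210 mm (x) by 300 mm (y), its top 16 mm above the counter. Origin: centre of its underside; x points to the back (away from the robot), y to the left. Locomotive in the back row (about x = +62 mm), wagons in front of it (about x = -28 mm).
- mat: grey cloth-covered mat, fixed and flat, 260 mm (x) by 170 mm (y), top 4 mm above the counter. Origin: centre of its underside. The side area; may lie left or right of the board. A thing is on it when its origin is over it.
- tray: viewing tray, fixed, wooden rim round a blue lining; 220 mm (x) by 88 mm (y) outside, 204 by 72 mm inside, rim 8 mm wide and 9 mm high, inner floor 4 mm above the counter. Origin: centre of its underside; its length is along x. Lies on the other side of the board from the mat.
- hut: small brick lineside hut with a dark gabled roof, 46 by 43 mm, 50 high, standing loose near the -y end of the board. Origin: middle of its underside. A bystander.
- oiler: small oil bottle with a red cap, 26 mm across, 75 high, standing loose on the counter near the front left corner of the board. Origin: middle of its underside. A bystander.
- carton: closed orange-brown model carton, 50 by 150 mm, 45 high, lying loose on the counter beyond the board. Origin: middle of its underside. A bystander.

How it is judged:
On the way, in this order (a step that is already met when the one before it is completed fails the run):
1. the gantry and both wagons stand released on the grey mat, all three together (x of van in the frame of mat between -0.13 and 0.13 m and y of van in the frame of mat between -0.085 and 0.085 m and z of van in the frame of mat between 0 and 0.009 m and angle between each of van, tanker, gantry's own z axis and vertical below 0.1 rad and linear speed of each of van, tanker, gantry below 0.02 m/s and angular speed of each of van, tanker, gantry below 0.2 rad/s and contact force between the fingers and van below 0.05 N and x of tanker in the frame of mat between -0.13 and 0.13 m and y of tanker in the frame of mat between -0.085 and 0.085 m and z of tanker in the frame of mat between 0 and 0.009 m and contact force between the fingers and tanker below 0.05 N and x of gantry in the frame of mat between -0.13 and 0.13 m and y of gantry in the frame of mat between -0.085 and 0.085 m and z of gantry in the frame of mat between 0 and 0.009 m and contact force between the fingers and gantry below 0.05 N), for 0.2 s.
2. the locomotive stands released in the viewing tray (x of loco in the frame of tray between -0.015 and 0.015 m and y of loco in the frame of tray between -0.015 and 0.015 m and z of loco in the frame of tray between 0 and 0.008 m and angle between the x axis of loco and the x axis of tray, either way round below 0.2 rad and angle between loco's own z axis and vertical below 0.1 rad and linear speed of loco below 0.02 m/s and angular speed of loco below 0.2 rad/s and contact force between the fingers and loco below 0.05 N), for 0.2 s.
At the end, for the whole second after the job is handed in: Locomotive upright in the tray, within 15 mm of its centre along each tray axis and 0.2 rad of its length; van, tank wagon and gantry upright within 12 mm of where they started and 0.2 rad of the board's x; all released and at rest (all of step 2 and distance of each of van, tanker, gantry from where it was at the start of the episode below 0.012 m and angle between the x axis of each of van, tanker, gantry and the x axis of board, either way round below 0.2 rad and angle between each of van, tanker, gantry's own z axis and vertical below 0.1 rad and linear speed of each of van, tanker, gantry below 0.02 m/s and angular speed of each of van, tanker, gantry below 0.2 rad/s and contact force between the fingers and van below 0.05 N and contact force between the fingers and tanker below 0.05 N and contact force between the fingers and gantry below 0.05 N); the robot touches nothing.
It fails at once if a model is dropped (falls freely from more than about 25 mm) ((linear speed of loco above 0.7 m/s and contact force between the fingers and loco below 0.05 N) or (linear speed of van above 0.7 m/s and contact force between the fingers and van below 0.05 N) or (linear speed of tanker above 0.7 m/s and contact force between the fingers and tanker below 0.05 N) or (linear speed of gantry above 0.7 m/s and contact force between the fingers and gantry below 0.05 N)).
It fails at once if a model is toppled (leans more than 40 degrees) (angle between any of loco, van, tanker, gantry's own z axis and vertical above 0.7 rad).
It fails at once if the hut, the oil bottle or the carton is moved by more than 20 mm (distance of any of hut, oiler, carton from where it was at the start of the episode above 0.02 m).
It also fails if it takes over 134 s, if anything falls off the work surface, if the arm or the gripper's body presses on something with over 40 N, if the wrist force passes 120 N, or if a joint passes its speed limit or range.

## Working session

There is one attempt and no reset: what is moved stays moved. The work goes in short steps, Python scripts to look and compute and a tool call to move; the robot and the scene stay as the last step left them, time stands still between calls to the robot, and variables do not carry over. Pictures are saved under pics/ and viewed, about 12 in all and at most 16, crops included, and the job is handed in when it is done.

Besides the shell and the picture viewer there is one more tool, called after "Request:" in YAML: its name, and indented under it one key for each argument. play_rows: Moves the arm, as the interface text tells. Its arguments: {"type":"object","properties":{"targets":{"type":"array"},"newtons":{"type":"number"}},"required":["targets"]}

```bash
ls; mkdir -p pics
cat > h.py <<'E'
import numpy as np, cv2
from plant import ctrl
def cal(n):
    c=ctrl.calibration(n); K=np.array([[c['fx'],0,c['cx']],[0,c['fy'],c['cy']],[0,0,1.]]); T=np.array(c['camera_from_world']); return K,c['k1'],T
def ray(C,uv,z):
    K,k1,T=C; uv=np.atleast_2d(np.float64(uv)); 
    d=(uv-K[:2,2])/[K[0,0],K[1,1]]; s=d.copy()
    for _ in range(20): s=d/(1+k1*(s**2).sum(1,keepdims=True))
    r=np.c_[s,np.ones(len(s))]@T[:3,:3]; o=-T[:3,:3].T@T[:3,3]
    return o+r*((z-o[2])/r[:,2])[:,None]
def proj(C,P):
    K,k1,T=C; P=np.atleast_2d(P)@T[:3,:3].T+T[:3,3]; s=P[:,:2]/P[:,2:]; s=s*(1+k1*(s**2).sum(1,keepdims=True))
    return s*[K[0,0],K[1,1]]+K[:2,2]
E
python3 - <<'E'
from h import *
for n in('top','scene'):
    C=cal(n);print(n,C); im=ctrl.read_camera(n); cv2.imwrite(f'pics/{n}0.png',im)
    if n=='top': cv2.imwrite('pics/top0x.png',cv2.resize(im,(800,600),interpolation=cv2.INTER_CUBIC))
print(ctrl.get_state())
E
```

```text
pics
top (array([[439.55825588,   0.        , 276.7622692 ],
       [  0.        , 439.55825588, 202.65643718],
       [  0.        ,   0.        ,   1.        ]]), -0.03574479819302414, array([[ 0.00960086, -0.99989269,  0.01106493,  0.00165773],
       [-0.98483307, -0.01137215, -0.17313144,  0.5865676 ],
       [ 0.17323869, -0.00923489, -0.98483657,  0.89232261],
       [ 0.        ,  0.        ,  0.        ,  1.        ]]))
scene (array([[488.55950686,   0.        , 281.90332837],
       [  0.        , 488.55950686, 207.59619852],
       [  0.        ,   0.        ,   1.        ]]), -0.02914208528657909, array([[-8.94124601e-01,  4.47818072e-01,  4.15349188e-04,
         5.51037592e-01],
       [ 3.38064535e-01,  6.75595675e-01, -6.55196806e-01,
        -1.66033693e-01],
       [-2.93689578e-01, -5.85687168e-01, -7.55458122e-01,
         1.25315993e+00],
       [ 0.00000000e+00,  0.00000000e+00,  0.00000000e+00,
         1.00000000e+00]]))
{'time': 0.1, 'qpos': array([ 1.07197407e+00,  2.87142781e-01,  1.57802471e+00, -1.74123369e-05,
        1.27856723e+00, -1.49989934e-01]), 'dq': array([ 0.0015185 , -0.00012349, -0.004658  ,  0.00068722, -0.00306556,
       -0.00043569]), 'joint_efforts': array([-1.31637039e-04, -4.07291257e+01, -2.93705070e+01, -2.04598273e-04,
        3.30904986e-03,  1.78146564e-06]), 'eef_pos': array([0.23042806, 0.63388624, 0.2550448 ]), 'tcp_rot': array([ 0.12198496,  0.69661429, -0.12342438,  0.69614267]), 'contact_force': array([-0.07820886, -0.11904168, -0.64374194]), 'wrist_torque': array([ 0.02263108,  0.01111715, -0.02292192]), 'opening': 0.9950292548310897}
```

View pics/top0x.png

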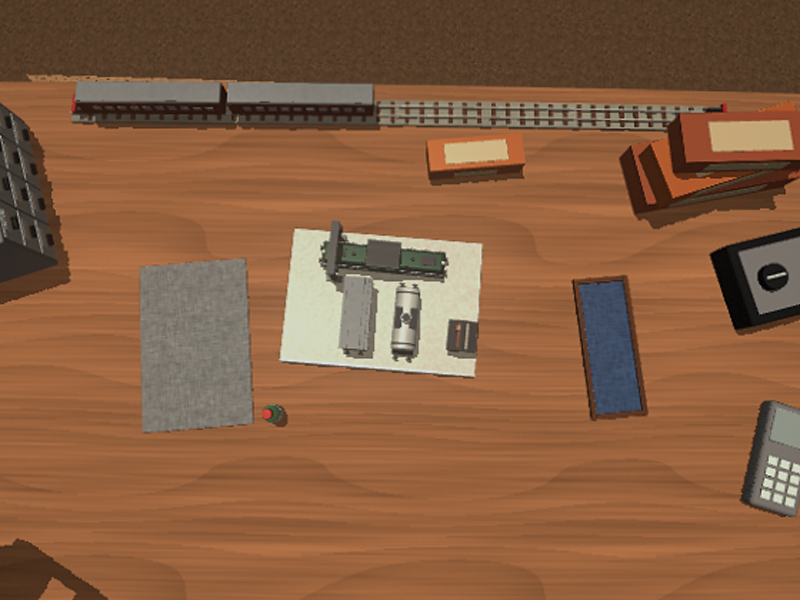

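View pics/scene0.png

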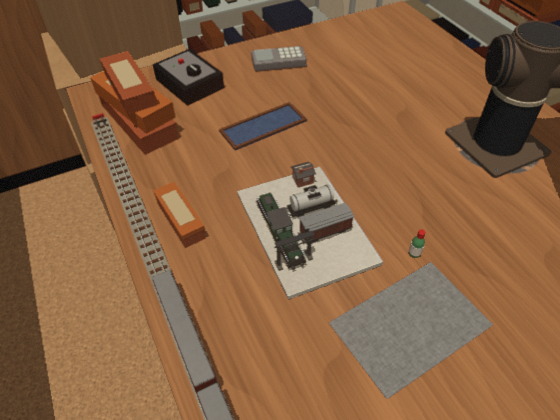

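The top view (800 px scale) shows:
- Mat at the left, (139–253, 258–432), and tray at the right, (572–647, 276–419).
- Board in the middle. Gantry beam at (335,250), loco cab at (384,255), van at (357,315), tanker at (405,320), hut at (462,337).
- Oiler at (273,413), carton at (475,158).

The scene view agrees.

Run:
```python
from h import *
im=cv2.imread('pics/top0.png'); C=cal('top'); hsv=cv2.cvtColor(im,cv2.COLOR_BGR2HSV)
def big(m,roi):
    k=np.zeros_like(m); x0,y0,x1,y1=[int(v*.7) for v in roi]; k[y0:y1,x0:x1]=m[y0:y1,x0:x1]
    k=cv2.morphologyEx(k,cv2.MORPH_CLOSE,np.ones((5,5)))
    c=max(cv2.findContours(k,0,2)[0],key=cv2.contourArea); return c
def rect(name,m,roi,z):
    c=big(m,roi); p=ray(C,c[:,0,:],z)[:,:2]; r=cv2.minAreaRect((p*1000).astype(np.float32)); print(name,np.round(r[0],1),np.round(r[1],1),round(r[2],2))
S,V,H=hsv[...,1],hsv[...,2],hsv[...,0]
u=lambda b:(b*255).astype(np.uint8)
rect('board',u((S<60)&(V>150)),(270,215,495,390),.016)
rect('mat',u((S<60)&(V>60)),(120,240,260,445),.004)
rect('tray in',u((H>95)&(H<125)&(S>80)),(560,265,660,430),.005)
# picks (800 px)
P=lambda n,pts,z:print(n,np.round(ray(C,np.array(pts)*.7,z)[:,:2]*1000,0).tolist())
P('vanroof',[(345,277),(373,277),(369,350),(341,350)],.071)
P('tank',[(406,284),(404,358)],.051)
P('gantry',[(336,222),(335,279)],.090)
P('cab',[(368,240),(401,241),(400,266),(367,265)],.071)
P('oiler',[(273,413)],.07); P('hut',[(462,337)],.055); P('carton',[(427,140),(522,134),(524,160),(430,168)],.045)
s=ctrl.get_state();print(s['eef_pos']); print(np.round(cal('wrist')[2],3),cal('wrist')[0][0,0])
```

```text
board [575.2  28.4] [299.4 209.5] 85.88
mat [506.8 318.8] [259.  169.4] 5.43
tray in [ 509.6 -329. ] [201.8  70. ] 5.72
vanroof [[601.0, 83.0], [601.0, 41.0], [494.0, 45.0], [493.0, 86.0]]
tank [[595.0, -8.0], [484.0, -6.0]]
gantry [[679.0, 96.0], [594.0, 95.0]]
cab [[657.0, 50.0], [657.0, 0.0], [618.0, 2.0], [619.0, 50.0]]
oiler [[403.0, 181.0]]
hut [[516.0, -91.0]]
carton [[828.0, -40.0], [841.0, -191.0], [797.0, -193.0], [782.0, -45.0]]
[0.23042806 0.63388624 0.2550448 ]
[[ 0.343  0.939 -0.003 -0.673]
 [ 0.901 -0.328  0.282 -0.036]
 [ 0.264 -0.1   -0.959  0.38 ]
 [ 0.     0.     0.     1.   ]] 312.149609808856
```

Request:
play_rows:
  targets:
    - {"delta_pos": [0.05,-0.088,0],"delta_rot": [0,0,0.02],"claw": 60}
    - {"delta_pos": [0.345,-0.604,-0.025],"delta_rot": [0,0,0.0883],"claw": 40}
    - {"delta_pos": [0.345,-0.604,-0.025],"delta_rot": [0,0,0.0883],"claw": 40}
    - {"delta_pos": [0.345,-0.604,-0.025],"delta_rot": [0,0,0.0883],"claw": 40}
    - {"delta_pos": [0.345,-0.604,-0.025],"delta_rot": [0,0,0.0883],"claw": 40}
    - {"delta_pos": [0.345,-0.604,-0.025],"delta_rot": [0,0,0.0883],"claw": 40}
    - {"delta_pos": [0.345,-0.604,-0.025],"delta_rot": [0,0,0.0883],"claw": 40}
    - {"delta_pos": [0.345,-0.604,-0.025],"delta_rot": [0,0,0.0883],"claw": 40}
    - {"delta_pos": [0.345,-0.604,-0.025],"delta_rot": [0,0,0.0883],"claw": 40}
    - {"delta_pos": [0.345,-0.604,-0.025],"delta_rot": [0,0,0.0883],"claw": 40}
    - {"delta_pos": [0.345,-0.604,-0.025],"delta_rot": [0,0,0.0883],"claw": 40}
    - {"delta_pos": [0.345,-0.604,-0.025],"delta_rot": [0,0,0.0883],"claw": 40}
    - {"delta_pos": [0.345,-0.604,-0.025],"delta_rot": [0,0,0.0883],"claw": 40}
    - {"delta_pos": [0.345,-0.604,-0.025],"delta_rot": [0,0,0.0883],"claw": 40}
    - {"delta_pos": [0.345,-0.604,-0.025],"delta_rot": [0,0,0.0883],"claw": 40}
    - {"delta_pos": [0.345,-0.604,-0.025],"delta_rot": [0,0,0.0883],"claw": 40}
    - {"delta_pos": [0.345,-0.604,-0.025],"delta_rot": [0,0,0.0883],"claw": 40}
    - {"delta_pos": [0.345,-0.604,-0.025],"delta_rot": [0,0,0.0883],"claw": 40}
    - {"delta_pos": [0.345,-0.604,-0.025],"delta_rot": [0,0,0.0883],"claw": 40}
    - {"delta_pos": [0.345,-0.604,-0.025],"delta_rot": [0,0,0.0883],"claw": 40}
  newtons: 25

```text
time: 1.77
eef_pos: [0.5748, 0.0302, 0.2294]
tcp_rot: [0.025, 0.707, -0.026, 0.706]
contact_force: [0.6, 0.1, -0.3]
opening: 0.469
```

```bash
cat >> h.py <<'E'
def st():
    s=ctrl.get_state(); q=s['tcp_rot']; from scipy.spatial.transform import Rotation as R
    M=R.from_quat(q).as_matrix(); print('t',round(s['time'],2),'tcp',np.round(s['eef_pos']*1000,1),'jaw deg',round(np.degrees(np.arctan2(M[1,1],M[0,1])),2),'down',np.round(M[:,0],3),'open',round(s['opening']*85.4,1),'F',np.round(s['contact_force'],1)); return s
def wrist(name):
    C=cal('wrist'); im=ctrl.read_camera('wrist'); cv2.imwrite(f'pics/{name}.png',im); np.savez(f'pics/{name}.npz',K=C[0],k=C[1],T=C[2]); return C,im
def load(name):
    d=np.load(f'pics/{name}.npz'); return (d['K'],float(d['k']),d['T'])
E
python3 - <<'E'
from h import *
st(); C,im=wrist('w1'); cv2.imwrite('pics/w1x.png',cv2.resize(im,(800,600),interpolation=cv2.INTER_CUBIC))
E
```

```text
t 1.77 tcp [574.8  30.2 229.4] jaw deg 85.89 down [-0.002 -0.002 -1.   ] open 40.1 F [ 0.6  0.1 -0.3]
```

View pics/w1x.png

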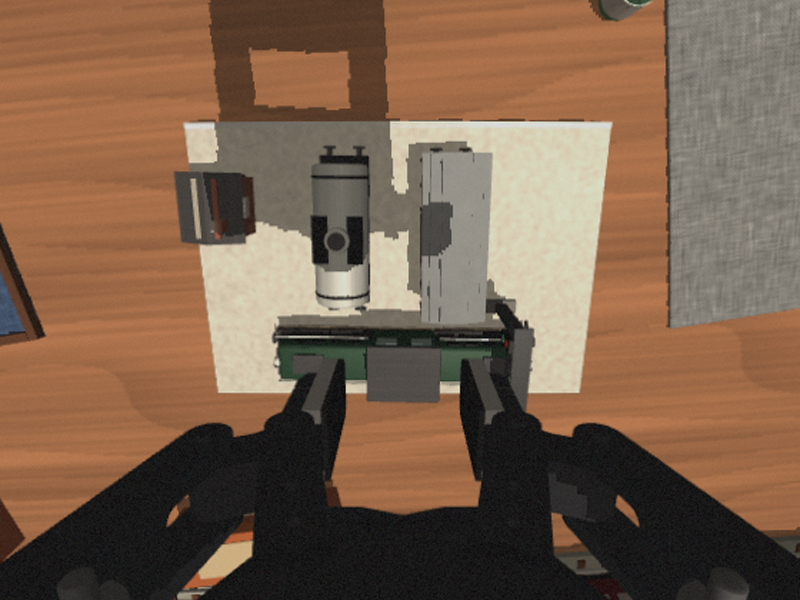

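The wrist view (rows downward run away from the robot) shows:
- Tanker at (340,235), with its dome at (336,241).
- Van roof at x 422–492, y 150–322.
- Gantry beam at about (522,370), partly occluded by a finger.
- Loco cab at (404,375), hut at (215,207).

Nothing has been disturbed.

Run:
```python
from h import *
C=load('w1')
b=np.array([575.2,28.4]); a=np.radians(-4.12); R=np.array([[np.cos(a),-np.sin(a)],[np.sin(a),np.cos(a)]])
def P(n,pts,z,C=C):
    p=ray(C,np.array(pts)*.7,z)[:,:2]*1000; print(n,np.round(p).tolist(),'board',np.round((p-b)@R).tolist(),'mean',np.round(p.mean(0),1),np.round((p.mean(0)-b)@R,1))
P('board',[(184,122),(611,122),(580,392),(218,392)],.016)
P('vanroof',[(422,150),(492,152),(486,323),(421,322)],.071)
P('tanksides',[(313,175),(369,175),(316,300),(370,300)],.051)
P('tankends',[(341,163),(343,305)],.051)
P('dome',[(336,241)],.077)
P('beam',[(512,330),(532,330),(512,405),(528,405)],.090)
P('cab',[(368,347),(440,347),(440,402),(368,402)],.071)
print(proj(load('w1'),[[.637,.0955,.09]])/.7)
```

```text
board [[459.0, -115.0], [481.0, 182.0], [689.0, 168.0], [668.0, -131.0]] board [[-105.0, -152.0], [-105.0, 147.0], [104.0, 148.0], [104.0, -152.0]] mean [574.5  26.1] [-0.5 -2.4]
vanroof [[493.0, 47.0], [497.0, 88.0], [603.0, 82.0], [600.0, 40.0]] board [[-83.0, 13.0], [-82.0, 54.0], [24.0, 56.0], [24.0, 13.0]] mean [548.2  64.4] [-29.5  34. ]
tanksides [[502.0, -23.0], [505.0, 13.0], [585.0, -31.0], [588.0, 6.0]] board [[-69.0, -56.0], [-69.0, -20.0], [14.0, -59.0], [14.0, -21.0]] mean [545.1  -8.7] [-27.4 -39.1]
tankends [[496.0, -4.0], [590.0, -13.0]] board [[-76.0, -38.0], [18.0, -40.0]] mean [543.2  -8.4] [-29.2 -39. ]
dome [[542.0, -8.0]] board [[-31.0, -39.0]] mean [541.8  -8.5] [-30.6 -39.2]
beam [[602.0, 95.0], [603.0, 107.0], [654.0, 95.0], [655.0, 105.0]] board [[22.0, 68.0], [22.0, 81.0], [74.0, 72.0], [74.0, 82.0]] mean [628.4 100.5] [47.9 75.7]
cab [[615.0, 4.0], [618.0, 51.0], [659.0, 49.0], [655.0, -0.0]] board [[41.0, -22.0], [41.0, 26.0], [82.0, 27.0], [82.0, -23.0]] mean [636.8  26.1] [61.6  2.1]
[[513.06232451 381.38464774]]
```

Request:
play_rows:
  targets:
    - {"delta_pos": [0.025,0.025,-0.01],"delta_rot": [0,0,0],"claw": 50}
    - {"delta_pos": [0.05,0.05,-0.03],"delta_rot": [0,0,0],"claw": 50}
    - {"delta_pos": [0.068,0.07,-0.06],"delta_rot": [0,0,0],"claw": 50}
    - {"delta_pos": [0.068,0.07,-0.07],"delta_rot": [0,0,0],"claw": 50}
    - {"delta_pos": [0.068,0.07,-0.07],"delta_rot": [0,0,0],"claw": 50}

```text
time: 2.23
eef_pos: [0.6398, 0.1033, 0.1547]
tcp_rot: [0.023, 0.71, -0.024, 0.703]
contact_force: [0.6, 0.5, -0.3]
opening: 0.587
```

Run:
```python
from h import *
st(); C,im=wrist('w2'); cv2.imwrite('pics/w2x.png',cv2.resize(im[130:400,160:520],(800,600),interpolation=cv2.INTER_CUBIC))
```

```text
t 2.23 tcp [639.8 103.3 154.7] jaw deg 86.19 down [-0.011 -0.002 -1.   ] open 50.2 F [ 0.6  0.5 -0.3]
```

View pics/w2x.png

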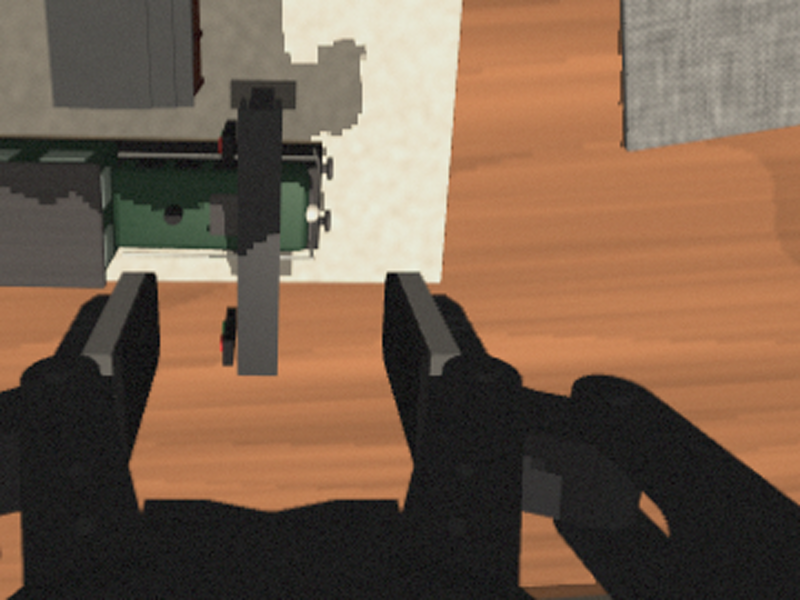

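Crop w2: the beam's top runs along u≈259 from v≈97 to v≈375 (crop px), between the open fingers (tips at u 135 and 405). The gantry is clear of the van and the hood.

Run:
```python
from h import *
C=load('w2')
b=np.array([575.2,28.4]); a=np.radians(-4.12); R=np.array([[np.cos(a),-np.sin(a)],[np.sin(a),np.cos(a)]])
def P(n,pts,z):
    p=ray(C,np.array(pts)*.45+[160,130],z)[:,:2]*1000; print(n,np.round(p,1).tolist(),'board',np.round((p-b)@R,1).tolist(),'mean',np.round(p.mean(0),1))
P('beam ends',[(260,97),(258,375)],.090)
P('beam L/R rear',[(238,375),(278,375)],.090)
P('foot',[(232,80),(296,80),(296,108)],.022)
P('cabcorner',[(107,165),(105,286)],.071); P('board corner',[(442,282)],.016)
st()
```

```text
beam ends [[598.5, 102.9], [681.6, 96.3]] board [[17.9, 76.0], [101.3, 75.4]] mean [640.   99.6]
beam L/R rear [[681.2, 90.3], [682.0, 102.2]] board [[101.3, 69.4], [101.2, 81.3]] mean [681.6  96.3]
foot [[602.5, 91.2], [604.1, 114.3], [614.3, 113.7]] board [[22.7, 64.6], [22.6, 87.8], [32.8, 87.9]] mean [606.9 106.4]
cabcorner [[618.9, 54.9], [658.3, 48.9]] board [[41.7, 29.5], [81.4, 26.5]] mean [638.6  51.9]
board corner [[689.8, 168.3]] board [[104.3, 147.8]] mean [689.8 168.3]
t 2.28 tcp [640.7 102.4 157.3] jaw deg 86.12 down [-0.007 -0.002 -1.   ] open 50.0 F [-0.1 -0.1  1.6]
```

Request:
play_rows:
  targets:
    - {"delta_pos": [0,-0.0025,-0.015],"delta_rot": [0,0,0],"claw": 40}
    - {"delta_pos": [0,-0.0025,-0.03],"delta_rot": [0,0,0],"claw": 40}
    - {"delta_pos": [0,-0.0025,-0.03],"delta_rot": [0,0,0],"claw": 40}
    - {"delta_pos": [0,-0.0025,-0.03],"delta_rot": [0,0,0],"claw": 40}
    - {"delta_pos": [0,-0.0025,-0.03],"delta_rot": [0,0,0],"claw": 40}

```text
time: 2.7
eef_pos: [0.6412, 0.0994, 0.1289]
tcp_rot: [0.023, 0.708, -0.025, 0.705]
contact_force: [0.1, -0.0, 0.8]
opening: 0.467
```

```bash
python3 -c "
from h import *
st()"
```

```text
t 2.7 tcp [641.2  99.4 128.9] jaw deg 86.08 down [-0.004 -0.002 -1.   ] open 39.9 F [ 0.1 -0.   0.8]
```

Request:
play_rows:
  targets:
    - {"delta_pos": [0,0,-0.02],"delta_rot": [0,0,0],"claw": 40}
    - {"delta_pos": [0,0,-0.035],"delta_rot": [0,0,0],"claw": 40}
    - {"delta_pos": [0,0,-0.041],"delta_rot": [0,0,0],"claw": 40}
    - {"delta_pos": [0,0,-0.041],"delta_rot": [0,0,0],"claw": 40}
    - {"delta_pos": [0,0,-0.041],"delta_rot": [0,0,0],"claw": 30}
    - {"delta_pos": [0,0,-0.041],"delta_rot": [0,0,0],"claw": 22}
    - {"delta_pos": [0,0,-0.041],"delta_rot": [0,0,0],"claw": 16}
    - {"delta_pos": [0,0,-0.041],"delta_rot": [0,0,0],"claw": 8}
    - {"delta_pos": [0,0,-0.041],"delta_rot": [0,0,0],"claw": 8}
    - {"delta_pos": [0,0,-0.041],"delta_rot": [0,0,0],"claw": 8}
    - {"delta_pos": [0,0,-0.041],"delta_rot": [0,0,0],"claw": 8}
  newtons: 30

```text
time: 3.62
eef_pos: [0.642, 0.0994, 0.089]
tcp_rot: [0.023, 0.708, -0.025, 0.706]
contact_force: [0.1, 0.4, 4.0]
opening: 0.132
```

```bash
python3 -c "
from h import *
st()"
```

```text
t 3.62 tcp [642.   99.4  89. ] jaw deg 86.08 down [-0.002 -0.002 -1.   ] open 11.3 F [0.1 0.4 4. ]
```

Request:
play_rows:
  targets:
    - {"delta_pos": [0,0,0.01],"delta_rot": [0,0,0],"claw": 8}
    - {"delta_pos": [0,0,0.03],"delta_rot": [0,0,0],"claw": 8}
    - {"delta_pos": [0,0,0.06],"delta_rot": [0,0,0],"claw": 8}
    - {"delta_pos": [0,0,0.08],"delta_rot": [0,0,0],"claw": 8}
    - {"delta_pos": [-0.005,0.015,0.085],"delta_rot": [0,0,0],"claw": 8}
    - {"delta_pos": [-0.012,0.04,0.085],"delta_rot": [0,0,0],"claw": 8}
    - {"delta_pos": [-0.021,0.07,0.085],"delta_rot": [0,0,0],"claw": 8}
    - {"delta_pos": [-0.031,0.105,0.085],"delta_rot": [0,0,0],"claw": 8}
    - {"delta_pos": [-0.042,0.14,0.085],"delta_rot": [0,0,0],"claw": 8}
    - {"delta_pos": [-0.052,0.175,0.085],"delta_rot": [0,0,0],"claw": 8}
    - {"delta_pos": [-0.061,0.205,0.08],"delta_rot": [0,0,0],"claw": 8}
    - {"delta_pos": [-0.068,0.225,0.07],"delta_rot": [0,0,0],"claw": 8}
    - {"delta_pos": [-0.068,0.2256,0.05],"delta_rot": [0,0,0],"claw": 8}
    - {"delta_pos": [-0.068,0.2256,0.03],"delta_rot": [0,0,0],"claw": 8}
    - {"delta_pos": [-0.068,0.2256,0.012],"delta_rot": [0,0,0],"claw": 8}
    - {"delta_pos": [-0.068,0.2256,0.005],"delta_rot": [0,0,0],"claw": 8}
    - {"delta_pos": [-0.068,0.2256,0.005],"delta_rot": [0,0,0],"claw": 8}
    - {"delta_pos": [-0.068,0.2256,0.005],"delta_rot": [0,0,0],"claw": 8}
    - {"delta_pos": [-0.068,0.2256,0.005],"delta_rot": [0,0,0],"claw": 8}

```text
time: 5.2
eef_pos: [0.5746, 0.3254, 0.0953]
tcp_rot: [0.024, 0.707, -0.025, 0.706]
contact_force: [-0.4, -0.0, -0.9]
opening: 0.13
```

```bash
python3 -c "
from h import *
st()"
```

```text
t 5.2 tcp [574.6 325.4  95.3] jaw deg 86.08 down [-0.001 -0.001 -1.   ] open 11.1 F [-0.4 -0.  -0.9]
```

Request:
play_rows:
  targets:
    - {"delta_pos": [0,0,-0.006],"delta_rot": [0,0,0],"claw": 8}
    - {"delta_pos": [0,0,-0.012],"delta_rot": [0,0,0],"claw": 8}
    - {"delta_pos": [0,0,-0.016],"delta_rot": [0,0,0],"claw": 8}
    - {"delta_pos": [0,0,-0.018],"delta_rot": [0,0,0],"claw": 8}
    - {"delta_pos": [0,0,-0.0185],"delta_rot": [0,0,0],"claw": 8}
    - {"delta_pos": [0,0,-0.0185],"delta_rot": [0,0,0],"claw": 8}

```text
time: 5.7
eef_pos: [0.5745, 0.3253, 0.077]
tcp_rot: [0.024, 0.707, -0.025, 0.706]
contact_force: [-1.2, -1.1, 2.8]
opening: 0.133
```

```bash
python3 -c "
from h import *
st()"
```

```text
t 5.7 tcp [574.5 325.3  77. ] jaw deg 86.08 down [-0.001 -0.001 -1.   ] open 11.3 F [-1.2 -1.1  2.8]
```

Request:
play_rows:
  targets:
    - {"delta_pos": [0,0,0],"delta_rot": [0,0,0],"claw": 16}
    - {"delta_pos": [0,0,0],"delta_rot": [0,0,0],"claw": 26}
    - {"delta_pos": [0,0,0],"delta_rot": [0,0,0],"claw": 40}
    - {"delta_pos": [0,0,0],"delta_rot": [0,0,0],"claw": 40}
    - {"delta_pos": [0,0,0.03],"delta_rot": [0,0,0],"claw": 40}
    - {"delta_pos": [0,0,0.07],"delta_rot": [0,0,0],"claw": 45}
    - {"delta_pos": [0,0,0.09],"delta_rot": [0,0,0],"claw": 54}
    - {"delta_pos": [-0.004,-0.04,0.09],"delta_rot": [0,0,0],"claw": 54}
    - {"delta_pos": [-0.008,-0.08,0.09],"delta_rot": [0,0,0],"claw": 54}
    - {"delta_pos": [-0.012,-0.12,0.09],"delta_rot": [0,0,0],"claw": 54}
    - {"delta_pos": [-0.016,-0.16,0.09],"delta_rot": [0,0,0],"claw": 54}
    - {"delta_pos": [-0.02,-0.2,0.09],"delta_rot": [0,0,0],"claw": 54}
    - {"delta_pos": [-0.024,-0.235,0.085],"delta_rot": [0,0,0],"claw": 54}
    - {"delta_pos": [-0.0263,-0.255,0.078],"delta_rot": [0,0,0],"claw": 54}
    - {"delta_pos": [-0.0263,-0.261,0.075],"delta_rot": [0,0,0],"claw": 54}
    - {"delta_pos": [-0.0263,-0.261,0.073],"delta_rot": [0,0,0],"claw": 54}
    - {"delta_pos": [-0.0263,-0.261,0.073],"delta_rot": [0,0,0],"claw": 54}
    - {"delta_pos": [-0.0263,-0.261,0.073],"delta_rot": [0,0,0],"claw": 54}
    - {"delta_pos": [-0.0263,-0.261,0.073],"delta_rot": [0,0,0],"claw": 54}

```text
time: 7.28
eef_pos: [0.5485, 0.0656, 0.1503]
tcp_rot: [0.023, 0.707, -0.024, 0.706]
contact_force: [0.4, 0.5, 0.1]
opening: 0.631
```

Run:
```python
from h import *
st(); C,im=wrist('w3'); cv2.imwrite('pics/w3x.png',cv2.resize(im,(800,600),interpolation=cv2.INTER_CUBIC))
```

```text
t 7.28 tcp [548.5  65.6 150.3] jaw deg 86.18 down [-0.001 -0.001 -1.   ] open 53.9 F [0.4 0.5 0.1]
```

View pics/w3x.png

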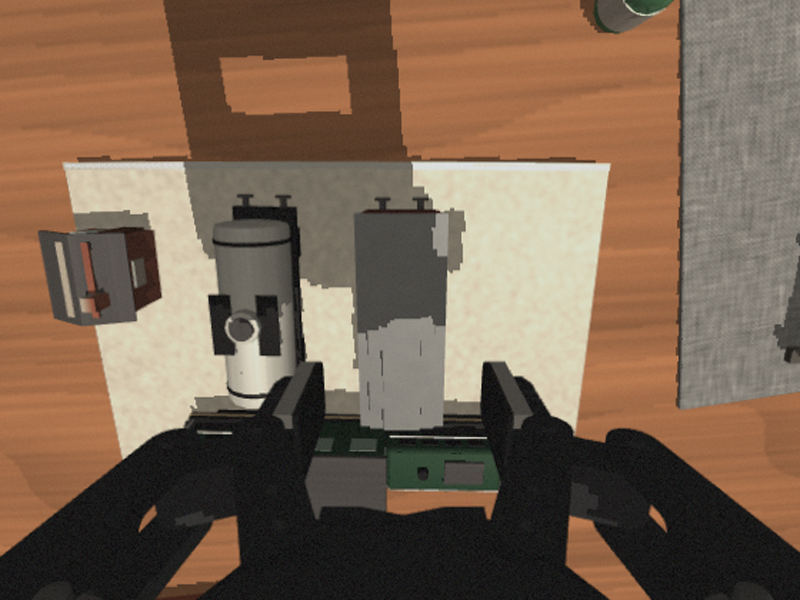

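w3: van roof at (356–448, 212) to (360–444, 430), centred between the fingers. Tanker is at (255,310) to its left, and its body is clear of the left finger. Gantry's foot shows on the mat at (790,340).

Run:
```python
from h import *
C=load('w3')
b=np.array([575.2,28.4]); a=np.radians(-4.12); R=np.array([[np.cos(a),-np.sin(a)],[np.sin(a),np.cos(a)]])
def P(n,pts,z):
    p=ray(C,np.array(pts)*.7,z)[:,:2]*1000; print(n,np.round(p,1).tolist(),'mean',np.round(p.mean(0),1),np.round((p.mean(0)-b)@R,1))
P('van',[(356,212),(448,212),(444,430),(360,430)],.071)
P('tankL',[(217,240),(224,360)],.051); P('tankR',[(290,240),(296,360)],.051);P('tank ends',[(252,225),(260,402)],.051);P('dome',[(241,327)],.077)
P('board front',[(65,164),(609,163)],.016)
```

```text
van [[493.3, 48.7], [496.0, 88.7], [603.9, 82.4], [601.1, 40.2]] mean [548.6  65. ] [-29.2  34.6]
tankL [[503.6, -22.8], [567.0, -30.9]] mean [535.3 -26.9] [-35.8 -58. ]
tankR [[506.1, 13.0], [569.5, 7.4]] mean [537.8  10.2] [-36.  -20.8]
tank ends [[497.6, -4.4], [592.9, -15.7]] mean [545.3 -10.1] [-27.1 -40.5]
dome [[540.5, -7.9]] mean [540.5  -7.9] [-32.  -38.7]
board front [[460.3, -114.8], [480.8, 182.1]] mean [470.6  33.6] [-104.7   -2.3]
```

Request:
play_rows:
  targets:
    - {"delta_pos": [0,-0.0005,-0.025],"delta_rot": [0,0,0],"claw": 54}
    - {"delta_pos": [0,-0.0005,-0.055],"delta_rot": [0,0,0],"claw": 54}
    - {"delta_pos": [0,-0.0005,-0.08],"delta_rot": [0,0,0],"claw": 54}
    - {"delta_pos": [0,-0.0005,-0.092],"delta_rot": [0,0,0],"claw": 54}
    - {"delta_pos": [0,-0.0005,-0.095],"delta_rot": [0,0,0],"claw": 54}
    - {"delta_pos": [0,-0.0005,-0.095],"delta_rot": [0,0,0],"claw": 54}
    - {"delta_pos": [0,-0.0005,-0.095],"delta_rot": [0,0,0],"claw": 48}
    - {"delta_pos": [0,-0.0005,-0.095],"delta_rot": [0,0,0],"claw": 43}
    - {"delta_pos": [0,-0.0005,-0.095],"delta_rot": [0,0,0],"claw": 34}
    - {"delta_pos": [0,-0.0005,-0.095],"delta_rot": [0,0,0],"claw": 34}
    - {"delta_pos": [0,-0.0005,-0.095],"delta_rot": [0,0,0],"claw": 34}
    - {"delta_pos": [0,-0.0005,-0.095],"delta_rot": [0,0,0],"claw": 34}

```text
time: 8.33
eef_pos: [0.5501, 0.065, 0.0574]
tcp_rot: [0.023, 0.706, -0.024, 0.708]
contact_force: [-0.3, 0.6, 5.4]
opening: 0.465
```

```bash
python3 -c "
from h import *
st()"
```

```text
t 8.33 tcp [550.1  65.   57.4] jaw deg 86.18 down [ 0.003 -0.001 -1.   ] open 39.7 F [-0.3  0.6  5.4]
```

Request:
play_rows:
  targets:
    - {"delta_pos": [0,0,0.01],"delta_rot": [0,0,0],"claw": 34}
    - {"delta_pos": [0,0,0.03],"delta_rot": [0,0,0],"claw": 34}
    - {"delta_pos": [0,0,0.06],"delta_rot": [0,0,0],"claw": 34}
    - {"delta_pos": [-0.007,0.015,0.08],"delta_rot": [0,0,0],"claw": 34}
    - {"delta_pos": [-0.018,0.04,0.085],"delta_rot": [0,0,0],"claw": 34}
    - {"delta_pos": [-0.031,0.07,0.085],"delta_rot": [0,0,0],"claw": 34}
    - {"delta_pos": [-0.045,0.1,0.085],"delta_rot": [0,0,0],"claw": 34}
    - {"delta_pos": [-0.06,0.135,0.085],"delta_rot": [0,0,0],"claw": 34}
    - {"delta_pos": [-0.075,0.17,0.085],"delta_rot": [0,0,0],"claw": 34}
    - {"delta_pos": [-0.088,0.198,0.08],"delta_rot": [0,0,0],"claw": 34}
    - {"delta_pos": [-0.094,0.211,0.06],"delta_rot": [0,0,0],"claw": 34}
    - {"delta_pos": [-0.094,0.211,0.035],"delta_rot": [0,0,0],"claw": 34}
    - {"delta_pos": [-0.094,0.211,0.015],"delta_rot": [0,0,0],"claw": 34}
    - {"delta_pos": [-0.094,0.211,0.002],"delta_rot": [0,0,0],"claw": 34}
    - {"delta_pos": [-0.094,0.211,-0.004],"delta_rot": [0,0,0],"claw": 34}
    - {"delta_pos": [-0.094,0.211,-0.006],"delta_rot": [0,0,0],"claw": 34}
    - {"delta_pos": [-0.094,0.211,-0.006],"delta_rot": [0,0,0],"claw": 34}
    - {"delta_pos": [-0.094,0.211,-0.006],"delta_rot": [0,0,0],"claw": 34}

```text
time: 9.83
eef_pos: [0.4569, 0.2761, 0.0525]
tcp_rot: [0.023, 0.705, -0.024, 0.708]
contact_force: [0.4, 0.1, -1.1]
opening: 0.462
```

```bash
python3 -c "
from h import *
st()"
```

```text
t 9.83 tcp [456.9 276.1  52.5] jaw deg 86.17 down [ 0.005 -0.001 -1.   ] open 39.4 F [ 0.4  0.1 -1.1]
```

Request:
play_rows:
  targets:
    - {"delta_pos": [0,0,-0.003],"delta_rot": [0,0,0],"claw": 34}
    - {"delta_pos": [0,0,-0.006],"delta_rot": [0,0,0],"claw": 34}
    - {"delta_pos": [0,0,-0.0075],"delta_rot": [0,0,0],"claw": 34}
    - {"delta_pos": [0,0,-0.0075],"delta_rot": [0,0,0],"claw": 34}
    - {"delta_pos": [0,0,-0.0075],"delta_rot": [0,0,0],"claw": 34}

```text
time: 10.25
eef_pos: [0.4574, 0.2762, 0.0455]
tcp_rot: [0.024, 0.705, -0.024, 0.709]
contact_force: [0.6, -0.0, 1.1]
opening: 0.465
```

```bash
python3 -c "
from h import *
st()"
```

```text
t 10.25 tcp [457.4 276.2  45.5] jaw deg 86.17 down [ 0.006 -0.001 -1.   ] open 39.7 F [ 0.6 -0.   1.1]
```

Request:
play_rows:
  targets:
    - {"delta_pos": [0,0,0],"delta_rot": [0,0,0],"claw": 42}
    - {"delta_pos": [0,0,0],"delta_rot": [0,0,0],"claw": 47}
    - {"delta_pos": [0,0,0],"delta_rot": [0,0,0],"claw": 52}
    - {"delta_pos": [0,0,0.01],"delta_rot": [0,0,0],"claw": 52}
    - {"delta_pos": [0,0,0.045],"delta_rot": [0,0,0],"claw": 52}
    - {"delta_pos": [0,0,0.085],"delta_rot": [0,0,0],"claw": 50}
    - {"delta_pos": [0.005,-0.02,0.11],"delta_rot": [0,0.002,-0.0015],"claw": 50}
    - {"delta_pos": [0.017,-0.055,0.115],"delta_rot": [0,0.002,-0.0015],"claw": 50}
    - {"delta_pos": [0.029,-0.095,0.115],"delta_rot": [0,0.002,-0.0015],"claw": 50}
    - {"delta_pos": [0.042,-0.135,0.115],"delta_rot": [0,0.002,-0.0015],"claw": 50}
    - {"delta_pos": [0.054,-0.175,0.115],"delta_rot": [0,0.002,-0.0015],"claw": 50}
    - {"delta_pos": [0.066,-0.215,0.115],"delta_rot": [0,0.002,-0.0015],"claw": 50}
    - {"delta_pos": [0.078,-0.25,0.11],"delta_rot": [0,0.002,-0.0015],"claw": 50}
    - {"delta_pos": [0.086,-0.275,0.105],"delta_rot": [0,0.002,-0.0015],"claw": 50}
    - {"delta_pos": [0.088,-0.285,0.1],"delta_rot": [0,0.002,-0.0015],"claw": 50}
    - {"delta_pos": [0.088,-0.285,0.095],"delta_rot": [0,0.002,-0.0015],"claw": 50}
    - {"delta_pos": [0.088,-0.285,0.095],"delta_rot": [0,0.002,-0.0015],"claw": 50}
    - {"delta_pos": [0.088,-0.285,0.095],"delta_rot": [0,0.002,-0.0015],"claw": 50}
    - {"delta_pos": [0.088,-0.285,0.095],"delta_rot": [0,0.002,-0.0015],"claw": 50}

```text
time: 11.83
eef_pos: [0.5449, -0.0072, 0.1405]
tcp_rot: [0.025, 0.707, -0.025, 0.706]
contact_force: [-0.3, -0.0, -0.8]
opening: 0.588
```

Run:
```python
from h import *
st(); C,im=wrist('w4'); cv2.imwrite('pics/w4x.png',cv2.resize(im,(800,600),interpolation=cv2.INTER_CUBIC))
```

```text
t 11.83 tcp [544.9  -7.2 140.5] jaw deg 86.02 down [-0.001 -0.    -1.   ] open 50.2 F [-0.3 -0.  -0.8]
```

View pics/w4x.png

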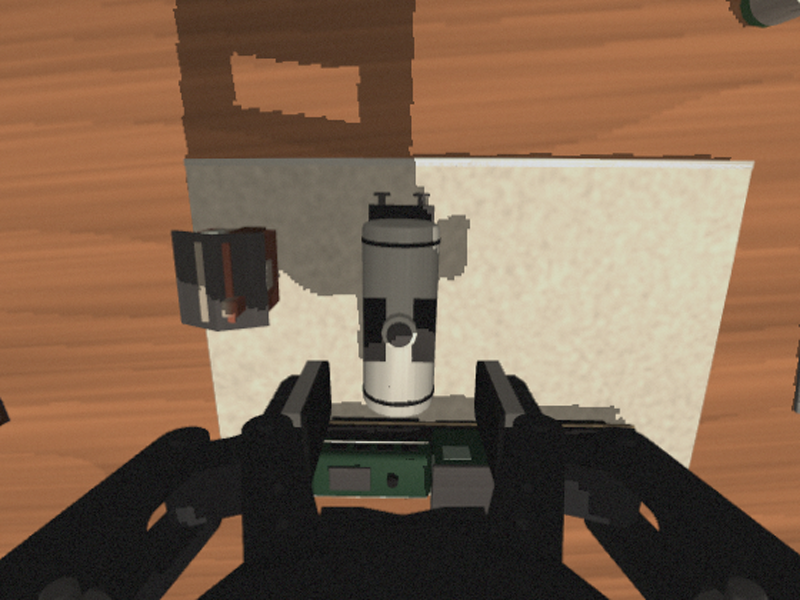

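w4: the tank spans u 362–439 (centre 400), dome at (399,332), between fingers at 315 and 490. The hut at (225,278) is clear.

Run:
```python
from h import *
C=load('w4')
def P(n,pts,z):
    p=ray(C,np.array(pts)*.7,z)[:,:2]*1000; print(n,np.round(p,1).tolist(),'mean',np.round(p.mean(0),1))
P('tank',[(362,240),(439,240),(434,390),(363,390)],.051);P('ends',[(401,220),(398,414)],.051);P('dome',[(399,331)],.077)
P('buffers',[(381,193),(421,193)],.030);P('hut',[(172,230),(277,228),(270,326)],.05);st()
```

```text
tank [[503.5, -23.4], [506.1, 12.3], [583.2, 6.1], [580.6, -30.4]] mean [543.3  -8.8]
ends [[495.6, -4.6], [595.8, -13.4]] mean [545.7  -9. ]
dome [[540.1, -8.6]] mean [540.1  -8.6]
buffers [[483.9, -13.9], [485.3, 6.0]] mean [484.6  -3.9]
hut [[492.5, -111.9], [495.2, -62.5], [542.9, -73.1]] mean [510.2 -82.5]
t 11.88 tcp [545.1  -7.2 140.7] jaw deg 86.02 down [-0. -0. -1.] open 50.3 F [ 0.7 -0.  -0.5]
```

Request:
play_rows:
  targets:
    - {"delta_pos": [-0.002,-0.0016,-0.025],"delta_rot": [0,0,0],"claw": 50}
    - {"delta_pos": [-0.002,-0.0016,-0.055],"delta_rot": [0,0,0],"claw": 50}
    - {"delta_pos": [-0.002,-0.0016,-0.075],"delta_rot": [0,0,0],"claw": 50}
    - {"delta_pos": [-0.002,-0.0016,-0.083],"delta_rot": [0,0,0],"claw": 50}
    - {"delta_pos": [-0.002,-0.0016,-0.0837],"delta_rot": [0,0,0],"claw": 50}
    - {"delta_pos": [-0.002,-0.0016,-0.0837],"delta_rot": [0,0,0],"claw": 50}
    - {"delta_pos": [-0.002,-0.0016,-0.0837],"delta_rot": [0,0,0],"claw": 44}
    - {"delta_pos": [-0.002,-0.0016,-0.0837],"delta_rot": [0,0,0],"claw": 39}
    - {"delta_pos": [-0.002,-0.0016,-0.0837],"delta_rot": [0,0,0],"claw": 30}
    - {"delta_pos": [-0.002,-0.0016,-0.0837],"delta_rot": [0,0,0],"claw": 30}
    - {"delta_pos": [-0.002,-0.0016,-0.0837],"delta_rot": [0,0,0],"claw": 30}
    - {"delta_pos": [-0.002,-0.0016,-0.0837],"delta_rot": [0,0,0],"claw": 30}

```text
time: 12.88
eef_pos: [0.5445, -0.009, 0.0589]
tcp_rot: [0.024, 0.706, -0.025, 0.708]
contact_force: [-0.7, 0.9, 6.3]
opening: 0.414
```

```bash
python3 -c "
from h import *
st()"
```

```text
t 12.88 tcp [544.5  -9.   58.9] jaw deg 86.01 down [ 0.003 -0.001 -1.   ] open 35.4 F [-0.7  0.9  6.3]
```

Request:
play_rows:
  targets:
    - {"delta_pos": [0,0,0.01],"delta_rot": [0,0,0],"claw": 30}
    - {"delta_pos": [0,0,0.03],"delta_rot": [0,0,0],"claw": 30}
    - {"delta_pos": [0,0,0.06],"delta_rot": [0,0,0],"claw": 30}
    - {"delta_pos": [-0.003,0.01,0.085],"delta_rot": [0,0,0],"claw": 30}
    - {"delta_pos": [-0.009,0.035,0.09],"delta_rot": [0,0,0],"claw": 30}
    - {"delta_pos": [-0.018,0.07,0.09],"delta_rot": [0,0,0],"claw": 30}
    - {"delta_pos": [-0.028,0.108,0.09],"delta_rot": [0,0,0],"claw": 30}
    - {"delta_pos": [-0.039,0.146,0.09],"delta_rot": [0,0,0],"claw": 30}
    - {"delta_pos": [-0.049,0.184,0.09],"delta_rot": [0,0,0],"claw": 30}
    - {"delta_pos": [-0.059,0.222,0.09],"delta_rot": [0,0,0],"claw": 30}
    - {"delta_pos": [-0.069,0.26,0.09],"delta_rot": [0,0,0],"claw": 30}
    - {"delta_pos": [-0.079,0.298,0.09],"delta_rot": [0,0,0],"claw": 30}
    - {"delta_pos": [-0.088,0.33,0.09],"delta_rot": [0,0,0],"claw": 30}
    - {"delta_pos": [-0.094,0.354,0.085],"delta_rot": [0,0,0],"claw": 30}
    - {"delta_pos": [-0.0955,0.361,0.07],"delta_rot": [0,0,0],"claw": 30}
    - {"delta_pos": [-0.0955,0.361,0.045],"delta_rot": [0,0,0],"claw": 30}
    - {"delta_pos": [-0.0955,0.361,0.02],"delta_rot": [0,0,0],"claw": 30}
    - {"delta_pos": [-0.0955,0.361,0.003],"delta_rot": [0,0,0],"claw": 30}
    - {"delta_pos": [-0.0955,0.361,-0.004],"delta_rot": [0,0,0],"claw": 30}
    - {"delta_pos": [-0.0955,0.361,-0.004],"delta_rot": [0,0,0],"claw": 30}

```text
time: 14.55
eef_pos: [0.4475, 0.3512, 0.0531]
tcp_rot: [0.024, 0.707, -0.026, 0.706]
contact_force: [-0.1, -1.1, -0.7]
opening: 0.416
```

```bash
python3 -c "
from h import *
st()"
```

```text
t 14.55 tcp [447.5 351.2  53.1] jaw deg 86.01 down [-0.001 -0.003 -1.   ] open 35.5 F [-0.1 -1.1 -0.7]
```

Request:
play_rows:
  targets:
    - {"delta_pos": [0,0,-0.001],"delta_rot": [0,0,0],"claw": 30}
    - {"delta_pos": [0,0,-0.003],"delta_rot": [0,0,0],"claw": 30}
    - {"delta_pos": [0,0,-0.005],"delta_rot": [0,0,0],"claw": 30}
    - {"delta_pos": [0,0,-0.0065],"delta_rot": [0,0,0],"claw": 30}
    - {"delta_pos": [0,0,-0.0065],"delta_rot": [0,0,0],"claw": 30}
    - {"delta_pos": [0,0,-0.0065],"delta_rot": [0,0,0],"claw": 30}

```text
time: 15.05
eef_pos: [0.4479, 0.3513, 0.0471]
tcp_rot: [0.024, 0.707, -0.025, 0.707]
contact_force: [0.2, -0.5, -1.0]
opening: 0.41
```

```bash
python3 -c "
from h import *
st()"
```

```text
t 15.05 tcp [447.9 351.3  47.1] jaw deg 86.01 down [-0.    -0.002 -1.   ] open 35.1 F [ 0.2 -0.5 -1. ]
```

Request:
play_rows:
  targets:
    - {"delta_pos": [0,0,-0.001],"delta_rot": [0,0,0],"claw": 30}
    - {"delta_pos": [0,0,-0.001],"delta_rot": [0,0,0],"claw": 30}
    - {"delta_pos": [0,0,-0.001],"delta_rot": [0,0,0],"claw": 37}
    - {"delta_pos": [0,0,-0.001],"delta_rot": [0,0,0],"claw": 42}
    - {"delta_pos": [0,0,-0.001],"delta_rot": [0,0,0],"claw": 48}
    - {"delta_pos": [0,0,0.01],"delta_rot": [0,0,0],"claw": 50}
    - {"delta_pos": [0,0,0.04],"delta_rot": [0,0,0],"claw": 50}
    - {"delta_pos": [0,0,0.08],"delta_rot": [0,0,0],"claw": 50}
    - {"delta_pos": [0,0,0.12],"delta_rot": [0,0,0],"claw": 50}
    - {"delta_pos": [0,0,0.14],"delta_rot": [0,0,0],"claw": 50}
    - {"delta_pos": [0,0,0.14],"delta_rot": [0,0,0],"claw": 50}

```text
time: 15.97
eef_pos: [0.4512, 0.3531, 0.1952]
tcp_rot: [0.026, 0.702, -0.023, 0.711]
contact_force: [0.6, -0.2, 1.3]
opening: 0.579
```

Run:
```python
from h import *
s=st(); print(s['qpos']); C,im=wrist('w5'); cv2.imwrite('pics/w5x.png',im)
t=ctrl.read_camera('top'); cv2.imwrite('pics/w5t.png',t)
a=cv2.resize(t[150:320,80:360],(560,340)); cv2.imwrite('pics/w5c.png',np.vstack([cv2.resize(im,(333,250)).copy() if 0 else cv2.copyMakeBorder(cv2.resize(im,(346,260)),0,0,0,214,0),a]))
```

```text
t 15.97 tcp [451.2 353.1 195.2] jaw deg 86.02 down [ 0.012  0.004 -1.   ] open 49.4 F [ 0.6 -0.2  1.3]
[ 0.48785107  0.11605757  1.89156288 -0.00230006  1.12145772 -1.01242351]
```

View pics/w5c.png

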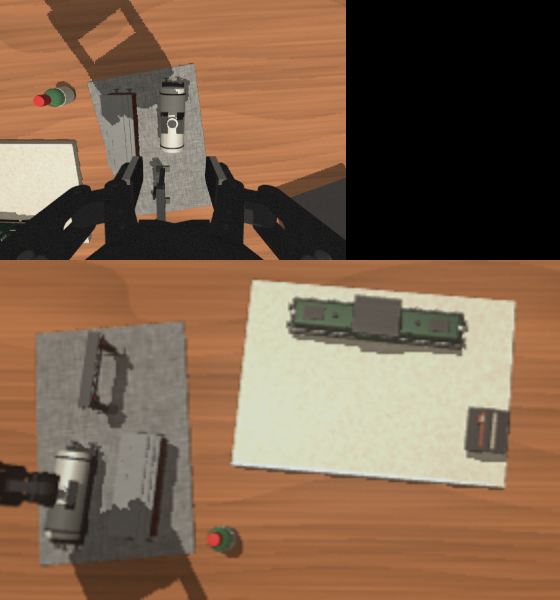

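Step 1 is visible: gantry, van and tanker all stand upright on the mat, and board, hut and oiler are unchanged. The loco stands alone.

Request:
play_rows:
  targets:
    - {"delta_pos": [0.02,-0.035,0],"delta_rot": [0,0,-0.03],"claw": 56}
    - {"delta_pos": [0.04,-0.07,0],"delta_rot": [0,0,-0.065],"claw": 56}
    - {"delta_pos": [0.06,-0.105,0],"delta_rot": [0,0,-0.1],"claw": 56}
    - {"delta_pos": [0.08,-0.14,0],"delta_rot": [0,0,-0.138],"claw": 56}
    - {"delta_pos": [0.1,-0.175,0],"delta_rot": [0,0,-0.176],"claw": 56}
    - {"delta_pos": [0.12,-0.21,0],"delta_rot": [0,0,-0.214],"claw": 56}
    - {"delta_pos": [0.14,-0.245,0],"delta_rot": [0,0,-0.252],"claw": 56}
    - {"delta_pos": [0.155,-0.275,-0.01],"delta_rot": [0,0,-0.29],"claw": 56}
    - {"delta_pos": [0.168,-0.3,-0.02],"delta_rot": [0,0,-0.328],"claw": 56}
    - {"delta_pos": [0.178,-0.315,-0.03],"delta_rot": [0,0,-0.366],"claw": 56}
    - {"delta_pos": [0.186,-0.325,-0.04],"delta_rot": [0,0,-0.404],"claw": 56}
    - {"delta_pos": [0.186,-0.327,-0.045],"delta_rot": [0,0,-0.442],"claw": 56}
    - {"delta_pos": [0.186,-0.327,-0.045],"delta_rot": [0,0,-0.48],"claw": 56}
    - {"delta_pos": [0.186,-0.327,-0.045],"delta_rot": [0,0,-0.5],"claw": 56}
    - {"delta_pos": [0.186,-0.327,-0.045],"delta_rot": [0,0,-0.5],"claw": 56}
    - {"delta_pos": [0.186,-0.327,-0.045],"delta_rot": [0,0,-0.5],"claw": 56}
    - {"delta_pos": [0.186,-0.327,-0.045],"delta_rot": [0,0,-0.5],"claw": 56}

```text
time: 17.48
eef_pos: [0.6337, 0.0247, 0.1426]
tcp_rot: [-0.515, -0.483, 0.518, -0.483]
contact_force: [-0.2, -0.2, -0.7]
opening: 0.658
```

Run:
```python
from h import *
s=st(); print(s['qpos']); C,im=wrist('w6'); cv2.imwrite('pics/w6x.png',cv2.resize(im,(800,600),interpolation=cv2.INTER_CUBIC)); st()
```

```text
t 17.48 tcp [633.7  24.7 142.6] jaw deg -3.9 down [-0.003 -0.003 -1.   ] open 56.2 F [-0.2 -0.2 -0.7]
[-0.1197233   0.31153989  1.76429521 -0.0033427   1.06844913 -0.0500838 ]
t 17.53 tcp [634.   24.7 143.1] jaw deg -3.91 down [-0.002 -0.003 -1.   ] open 55.9 F [ 0.8  0.2 -0.5]
```

View pics/w6x.png

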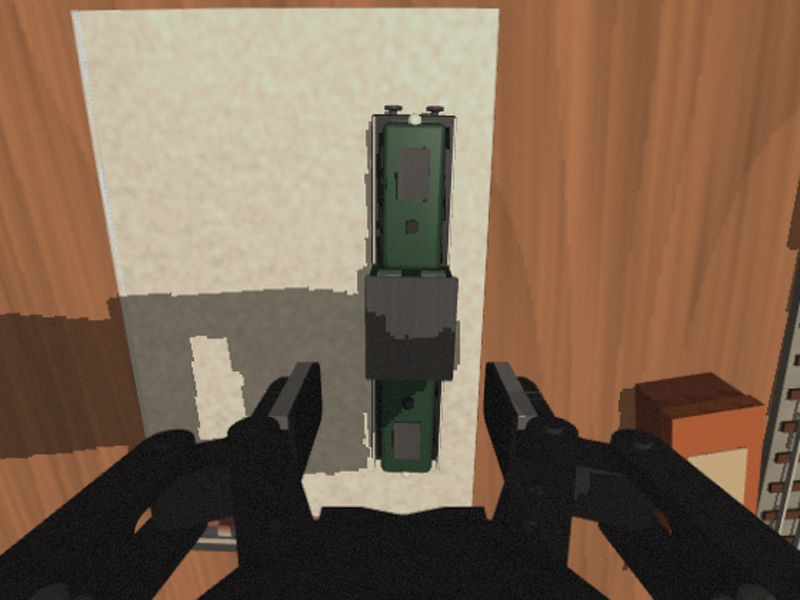

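w6: cab roof spans (366–458, 277–380), and the loco ends are near v=110 and v=475. The fingers straddle it at u 305 and 500.

Run:
```python
from h import *
C=load('w6')
def P(n,pts,z):
    p=ray(C,np.array(pts)*.7,z)[:,:2]*1000; print(n,np.round(p,1).tolist(),'mean',np.round(p.mean(0),1))
P('cab',[(366,278),(458,278),(453,380),(366,380)],.071);P('hood ends',[(413,124),(407,471)],.054)
```

```text
cab [[619.2, 51.3], [659.1, 48.5], [655.2, -0.3], [614.7, 2.5]] mean [637.   25.5]
hood ends [[644.0, 114.1], [629.7, -62.1]] mean [636.9  26. ]
```

Request:
play_rows:
  targets:
    - {"delta_pos": [0.003,0.0013,-0.02],"delta_rot": [0,0,-0.001],"claw": 56}
    - {"delta_pos": [0.003,0.0013,-0.05],"delta_rot": [0,0,-0.001],"claw": 56}
    - {"delta_pos": [0.003,0.0013,-0.075],"delta_rot": [0,0,-0.001],"claw": 56}
    - {"delta_pos": [0.003,0.0013,-0.085],"delta_rot": [0,0,-0.001],"claw": 56}
    - {"delta_pos": [0.003,0.0013,-0.087],"delta_rot": [0,0,-0.001],"claw": 56}
    - {"delta_pos": [0.003,0.0013,-0.087],"delta_rot": [0,0,-0.001],"claw": 56}
    - {"delta_pos": [0.003,0.0013,-0.087],"delta_rot": [0,0,-0.001],"claw": 48}
    - {"delta_pos": [0.003,0.0013,-0.087],"delta_rot": [0,0,-0.001],"claw": 43}
    - {"delta_pos": [0.003,0.0013,-0.087],"delta_rot": [0,0,-0.001],"claw": 34}
    - {"delta_pos": [0.003,0.0013,-0.087],"delta_rot": [0,0,-0.001],"claw": 34}
    - {"delta_pos": [0.003,0.0013,-0.087],"delta_rot": [0,0,-0.001],"claw": 34}
    - {"delta_pos": [0.003,0.0013,-0.087],"delta_rot": [0,0,-0.001],"claw": 34}
  newtons: 60

```text
time: 18.53
eef_pos: [0.6384, 0.0259, 0.0585]
tcp_rot: [-0.517, -0.481, 0.518, -0.483]
contact_force: [-0.7, -0.4, 6.0]
opening: 0.459
```

```bash
python3 -c "
from h import *
st()"
```

```text
t 18.53 tcp [638.4  25.9  58.5] jaw deg -4.09 down [ 0.001 -0.003 -1.   ] open 39.2 F [-0.7 -0.4  6. ]
```

Request:
play_rows:
  targets:
    - {"delta_pos": [0,0,0.008],"delta_rot": [0,0,0],"claw": 34}
    - {"delta_pos": [0,0,0.025],"delta_rot": [0,0,0],"claw": 34}
    - {"delta_pos": [0,0,0.055],"delta_rot": [0,0,0],"claw": 34}
    - {"delta_pos": [-0.003,-0.008,0.085],"delta_rot": [0,0,-0.01],"claw": 34}
    - {"delta_pos": [-0.011,-0.03,0.09],"delta_rot": [0,0,-0.04],"claw": 34}
    - {"delta_pos": [-0.022,-0.06,0.09],"delta_rot": [0,0,-0.075],"claw": 34}
    - {"delta_pos": [-0.033,-0.09,0.09],"delta_rot": [0,0,-0.112],"claw": 34}
    - {"delta_pos": [-0.044,-0.12,0.09],"delta_rot": [0,0,-0.15],"claw": 34}
    - {"delta_pos": [-0.056,-0.155,0.09],"delta_rot": [0,0,-0.188],"claw": 34}
    - {"delta_pos": [-0.069,-0.19,0.09],"delta_rot": [0,0,-0.226],"claw": 34}
    - {"delta_pos": [-0.082,-0.225,0.09],"delta_rot": [0,0,-0.264],"claw": 34}
    - {"delta_pos": [-0.094,-0.26,0.09],"delta_rot": [0,0,-0.302],"claw": 34}
    - {"delta_pos": [-0.106,-0.292,0.09],"delta_rot": [0,0,-0.34],"claw": 34}
    - {"delta_pos": [-0.117,-0.322,0.09],"delta_rot": [0,0,-0.376],"claw": 34}
    - {"delta_pos": [-0.125,-0.344,0.09],"delta_rot": [0,0,-0.41],"claw": 34}
    - {"delta_pos": [-0.129,-0.355,0.085],"delta_rot": [0,0,-0.436],"claw": 34}
    - {"delta_pos": [-0.129,-0.355,0.075],"delta_rot": [0,0,-0.4456],"claw": 34}
    - {"delta_pos": [-0.129,-0.355,0.065],"delta_rot": [0,0,-0.4456],"claw": 34}
    - {"delta_pos": [-0.129,-0.355,0.06],"delta_rot": [0,0,-0.4456],"claw": 34}
    - {"delta_pos": [-0.129,-0.355,0.06],"delta_rot": [0,0,-0.4456],"claw": 34}

```text
time: 20.2
eef_pos: [0.5083, -0.3276, 0.116]
tcp_rot: [-0.704, -0.036, 0.708, -0.035]
contact_force: [0.2, -0.2, -2.7]
opening: 0.46
```

Run:
```python
from h import *
s=st(); ctrl.read_camera('top'); ctrl.read_camera('top'); st(); C,im=wrist('w7'); cv2.imwrite('pics/w7x.png',cv2.resize(im,(800,600),interpolation=cv2.INTER_CUBIC)); st()
```

```text
t 20.2 tcp [ 508.3 -327.6  116. ] jaw deg -84.22 down [-0.006  0.002 -1.   ] open 39.3 F [ 0.2 -0.2 -2.7]
t 20.3 tcp [ 509.4 -328.2  118. ] jaw deg -84.21 down [-0.004 -0.001 -1.   ] open 39.3 F [-0.4  0.5 -2.4]
t 20.35 tcp [ 509.8 -328.6  118.6] jaw deg -84.22 down [-0.003 -0.002 -1.   ] open 39.5 F [-0.8  0.3 -2.4]
```

View pics/w7x.png

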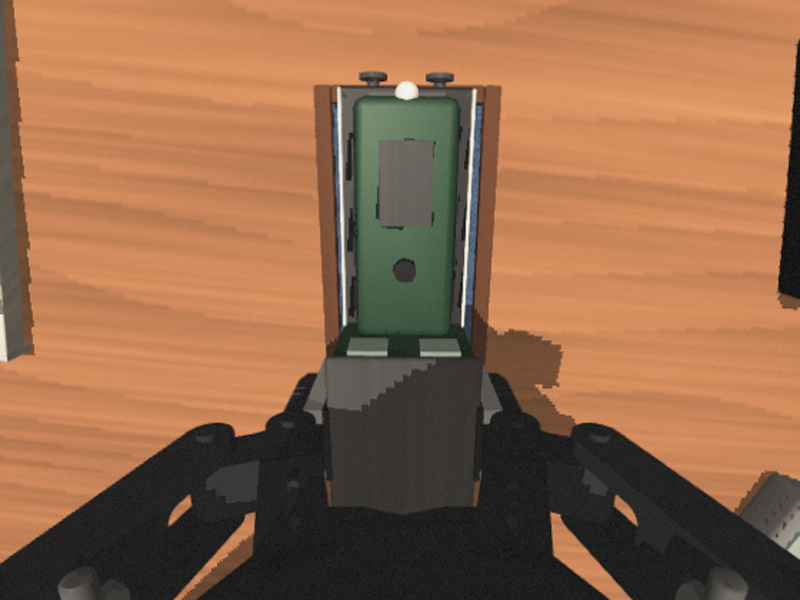

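w7: the loco hangs straight over the tray. Near rim's outer corners are at (315,86) and (500,86), buffers at (373,74) and (440,74), and the side margins look even.

Run:
```python
from h import *
C=load('w7')
a=np.radians(5.72); R=np.array([[np.cos(a),-np.sin(a)],[np.sin(a),np.cos(a)]]); t=np.array([509.6,-329.])
def P(n,pts,z):
    p=ray(C,np.array(pts)*.7,z)[:,:2]*1000; print(n,np.round((p-t)@R,1).tolist())
P('rim near corners (exp -110,+-44)',[(315,86),(500,86)],.009)
P('rim outer @v340',[(325,340),(489,340)],.009)
P('buffers (exp -99)',[(373,74),(440,74)],.0765+.016)
P('hood sides front',[(357,110),(460,110)],.0765+.030); P('hood sides back',[(356,330),(451,330)],.0765+.036); P('cab',[(328,358),(482,358)],.0765+.055); 
P('hood front',[(407,97)],.0765+.036)
s=st(); print(((s['eef_pos'][:2]*1000)-t)@R)
```

```text
rim near corners (exp -110,+-44) [[108.2, 41.1], [108.2, -45.1]]
rim outer @v340 [[-18.3, 42.5], [-18.4, -46.7]]
buffers (exp -99) [[97.7, 9.2], [97.7, -10.3]]
hood sides front [[86.2, 12.8], [86.2, -14.8]]
hood sides back [[25.8, 14.3], [25.7, -13.5]]
cab [[25.3, 19.5], [25.3, -19.3]]
hood front [[88.6, -0.5]]
t 20.35 tcp [ 509.8 -328.6  118.6] jaw deg -84.22 down [-0.003 -0.002 -1.   ] open 39.5 F [-0.8  0.3 -2.4]
[0.20856057 0.35281482]
```

Request:
play_rows:
  targets:
    - {"delta_pos": [-0.0005,-0.0012,-0.015],"delta_rot": [0,0,0],"claw": 34}
    - {"delta_pos": [-0.0005,-0.0012,-0.035],"delta_rot": [0,0,0],"claw": 34}
    - {"delta_pos": [-0.0005,-0.0012,-0.05],"delta_rot": [0,0,0],"claw": 34}
    - {"delta_pos": [-0.0005,-0.0012,-0.06],"delta_rot": [0,0,0],"claw": 34}
    - {"delta_pos": [-0.0005,-0.0012,-0.064],"delta_rot": [0,0,0],"claw": 34}
    - {"delta_pos": [-0.0005,-0.0012,-0.066],"delta_rot": [0,0,0],"claw": 34}
    - {"delta_pos": [-0.0005,-0.0012,-0.068],"delta_rot": [0,0,0],"claw": 34}
    - {"delta_pos": [-0.0005,-0.0012,-0.07],"delta_rot": [0,0,0],"claw": 34}
    - {"delta_pos": [-0.0005,-0.0012,-0.071],"delta_rot": [0,0,0],"claw": 34}
    - {"delta_pos": [-0.0005,-0.0012,-0.0715],"delta_rot": [0,0,0],"claw": 34}
    - {"delta_pos": [-0.0005,-0.0012,-0.0715],"delta_rot": [0,0,0],"claw": 34}

```text
time: 21.27
eef_pos: [0.5095, -0.33, 0.0476]
tcp_rot: [-0.705, -0.035, 0.707, -0.036]
contact_force: [0.1, -0.6, -3.4]
opening: 0.457
```

```bash
python3 -c "
from h import *
st()"
```

```text
t 21.27 tcp [ 509.5 -330.    47.6] jaw deg -84.22 down [-0.002 -0.002 -1.   ] open 39.0 F [ 0.1 -0.6 -3.4]
```

Still hanging, so I'll lower it another 1.5 mm until it touches.

Request:
play_rows:
  targets:
    - {"delta_pos": [0,0,-0.001],"delta_rot": [0,0,0],"claw": 34}
    - {"delta_pos": [0,0,-0.0017],"delta_rot": [0,0,0],"claw": 34}
    - {"delta_pos": [0,0,-0.0017],"delta_rot": [0,0,0],"claw": 34}
    - {"delta_pos": [0,0,-0.0017],"delta_rot": [0,0,0],"claw": 34}

```text
time: 21.6
eef_pos: [0.5097, -0.3302, 0.0465]
tcp_rot: [-0.706, -0.035, 0.707, -0.037]
contact_force: [-1.4, 1.0, 0.3]
opening: 0.456
```

```bash
python3 -c "
from h import *
st()"
```

```text
t 21.6 tcp [ 509.7 -330.2   46.5] jaw deg -84.22 down [-0.002 -0.003 -1.   ] open 38.9 F [-1.4  1.   0.3]
```

Request:
play_rows:
  targets:
    - {"delta_pos": [0,0,0],"delta_rot": [0,0,0],"claw": 41}
    - {"delta_pos": [0,0,0],"delta_rot": [0,0,0],"claw": 45}
    - {"delta_pos": [0,0,0],"delta_rot": [0,0,0],"claw": 50}
    - {"delta_pos": [0,0,0.001],"delta_rot": [0,0,0],"claw": 54}
    - {"delta_pos": [0,0,0.015],"delta_rot": [0,0,0],"claw": 54}
    - {"delta_pos": [0,0,0.05],"delta_rot": [0,0,0],"claw": 54}
    - {"delta_pos": [0,0,0.09],"delta_rot": [0,0,0],"claw": 54}
    - {"delta_pos": [0,0,0.12],"delta_rot": [0,0,0],"claw": 54}
    - {"delta_pos": [0,0,0.13],"delta_rot": [0,0,0],"claw": 54}
    - {"delta_pos": [0,0,0.13],"delta_rot": [0,0,0],"claw": 54}
    - {"delta_pos": [0,0,0.13],"delta_rot": [0,0,0],"claw": 54}

```text
time: 22.52
eef_pos: [0.5097, -0.3302, 0.1769]
tcp_rot: [-0.706, -0.035, 0.707, -0.037]
contact_force: [-0.2, 0.1, -1.2]
opening: 0.634
```

Run:
```python
from h import *
s=st(); print(s['qpos']); C,im=wrist('w8'); cv2.imwrite('pics/w8x.png',im); st()
```

```text
t 22.52 tcp [ 509.7 -330.2  176.9] jaw deg -84.22 down [-0.001 -0.003 -1.   ] open 54.1 F [-0.2  0.1 -1.2]
[-0.74056166  0.21475379  1.81468289 -0.00356695  1.11079299  0.73088694]
t 22.57 tcp [ 508.9 -329.5  175. ] jaw deg -84.22 down [-0.004 -0.001 -1.   ] open 54.0 F [ 0.4 -0.1 -1.2]
```

View pics/w8x.png

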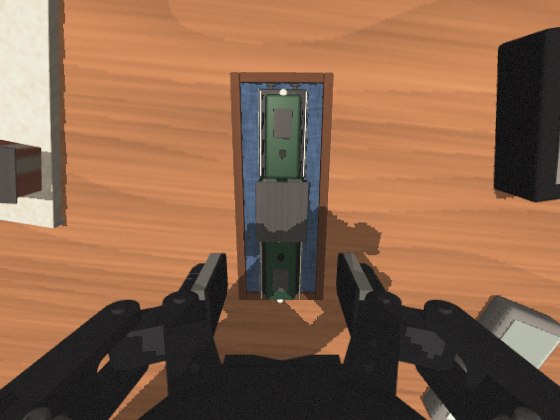

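The loco sits centred and upright in the tray, with blue lining showing evenly on both sides (cab at (283,208)). Now the tanker back.

Request:
play_rows:
  targets:
    - {"delta_pos": [-0.002,0.02,0],"delta_rot": [0,0,0.02],"claw": 50}
    - {"delta_pos": [-0.005,0.055,0],"delta_rot": [0,0,0.055],"claw": 50}
    - {"delta_pos": [-0.008,0.09,0],"delta_rot": [0,0,0.094],"claw": 50}
    - {"delta_pos": [-0.011,0.125,0],"delta_rot": [0,0,0.133],"claw": 50}
    - {"delta_pos": [-0.014,0.16,0],"delta_rot": [0,0,0.172],"claw": 50}
    - {"delta_pos": [-0.018,0.195,0],"delta_rot": [0,0,0.211],"claw": 50}
    - {"delta_pos": [-0.021,0.23,0],"delta_rot": [0,0,0.25],"claw": 50}
    - {"delta_pos": [-0.024,0.265,0],"delta_rot": [0,0,0.289],"claw": 50}
    - {"delta_pos": [-0.027,0.3,0],"delta_rot": [0,0,0.328],"claw": 50}
    - {"delta_pos": [-0.03,0.335,0],"delta_rot": [0,0,0.367],"claw": 50}
    - {"delta_pos": [-0.033,0.37,0],"delta_rot": [0,0,0.406],"claw": 50}
    - {"delta_pos": [-0.036,0.405,0],"delta_rot": [0,0,0.445],"claw": 50}
    - {"delta_pos": [-0.039,0.44,0],"delta_rot": [0,0,0.484],"claw": 50}
    - {"delta_pos": [-0.043,0.475,0],"delta_rot": [0,0,0.523],"claw": 50}
    - {"delta_pos": [-0.046,0.51,0],"delta_rot": [0,0,0.562],"claw": 50}
    - {"delta_pos": [-0.049,0.545,0],"delta_rot": [0,0,0.601],"claw": 50}
    - {"delta_pos": [-0.052,0.58,0],"delta_rot": [0,0,0.64],"claw": 50}
    - {"delta_pos": [-0.055,0.61,0],"delta_rot": [0,0,0.68],"claw": 50}
    - {"delta_pos": [-0.058,0.635,0],"delta_rot": [0,0,0.72],"claw": 50}
    - {"delta_pos": [-0.06,0.65,0],"delta_rot": [0,0,0.76],"claw": 50}
  newtons: 30

```text
time: 24.23
eef_pos: [0.4467, 0.3222, 0.1718]
tcp_rot: [0.223, 0.671, -0.226, 0.67]
contact_force: [0.5, 0.1, -0.3]
opening: 0.584
```

```bash
python3 -c "
from h import *
st();ctrl.read_camera('top');ctrl.read_camera('top');s=st();print(s['qpos'])"
```

```text
t 24.23 tcp [446.7 322.2 171.8] jaw deg 52.94 down [-0.002 -0.004 -1.   ] open 49.9 F [ 0.5  0.1 -0.3]
t 24.33 tcp [446.9 321.7 172. ] jaw deg 52.69 down [-0.002 -0.004 -1.   ] open 49.7 F [ 0.2 -0.5  0.5]
[ 0.44081208  0.1018862   1.95313453 -0.00303241  1.08975261 -0.47745234]
```

Request:
play_rows:
  targets:
    - {"delta_pos": [0,0.015,0],"delta_rot": [0,0,0.035],"claw": 50}
    - {"delta_pos": [0.001,0.0296,0],"delta_rot": [0,0,0.073],"claw": 50}
    - {"delta_pos": [0.001,0.0296,0],"delta_rot": [0,0,0.112],"claw": 50}
    - {"delta_pos": [0.001,0.0296,-0.01],"delta_rot": [0,0,0.15],"claw": 50}
    - {"delta_pos": [0.001,0.0296,-0.02],"delta_rot": [0,0,0.185],"claw": 50}
    - {"delta_pos": [0.001,0.0296,-0.027],"delta_rot": [0,0,0.185],"claw": 50}
    - {"delta_pos": [0.001,0.0296,-0.027],"delta_rot": [0,0,0.185],"claw": 50}
    - {"delta_pos": [0.001,0.0296,-0.027],"delta_rot": [0,0,0.185],"claw": 50}
    - {"delta_pos": [0.001,0.0296,-0.027],"delta_rot": [0,0,0.185],"claw": 50}

```text
time: 25.08
eef_pos: [0.448, 0.3509, 0.1448]
tcp_rot: [0.024, 0.706, -0.027, 0.707]
contact_force: [0.8, -0.5, 0.2]
opening: 0.585
```

Run:
```python
from h import *
s=st(); C,im=wrist('w9'); cv2.imwrite('pics/w9x.png',cv2.resize(im,(800,600),interpolation=cv2.INTER_CUBIC)); st()
```

```text
t 25.08 tcp [448.  350.9 144.8] jaw deg 85.83 down [ 0.    -0.004 -1.   ] open 49.9 F [ 0.8 -0.5  0.2]
t 25.13 tcp [448.2 351.1 145.3] jaw deg 85.87 down [ 0.001 -0.004 -1.   ] open 50.2 F [ 0.3 -0.2 -0.5]
```

View pics/w9x.png

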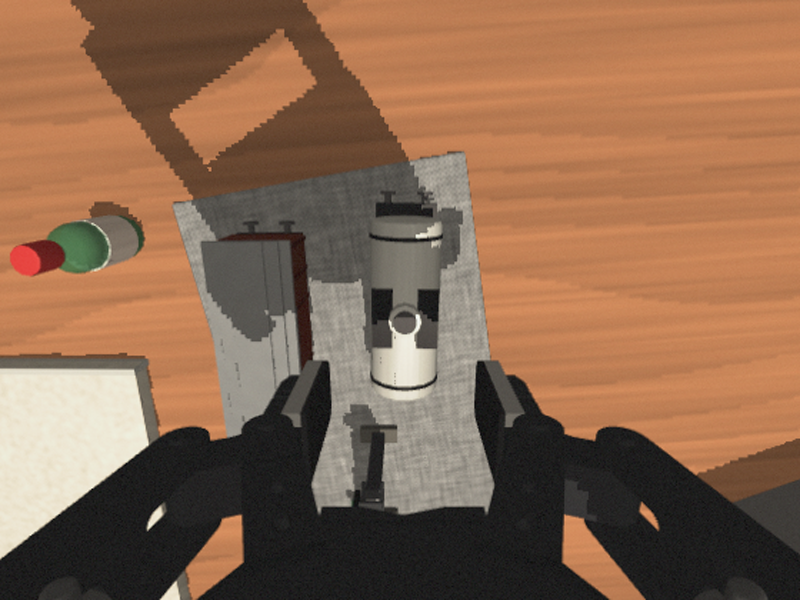

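w9: the tank is centred between the fingers (u 370–440, dome (405,320)). The van stands to the left and the gantry below at (377,450), all upright and clear.

Request:
play_rows:
  targets:
    - {"delta_pos": [0,0,-0.025],"delta_rot": [0,0,0],"claw": 50}
    - {"delta_pos": [0,0,-0.055],"delta_rot": [0,0,0],"claw": 50}
    - {"delta_pos": [0,0,-0.08],"delta_rot": [0,0,0],"claw": 50}
    - {"delta_pos": [0,0,-0.094],"delta_rot": [0,0,0],"claw": 50}
    - {"delta_pos": [0,0,-0.0985],"delta_rot": [0,0,0],"claw": 50}
    - {"delta_pos": [0,0,-0.0985],"delta_rot": [0,0,0],"claw": 50}
    - {"delta_pos": [0,0,-0.0985],"delta_rot": [0,0,0],"claw": 44}
    - {"delta_pos": [0,0,-0.0985],"delta_rot": [0,0,0],"claw": 39}
    - {"delta_pos": [0,0,-0.0985],"delta_rot": [0,0,0],"claw": 30}
    - {"delta_pos": [0,0,-0.0985],"delta_rot": [0,0,0],"claw": 30}
    - {"delta_pos": [0,0,-0.0985],"delta_rot": [0,0,0],"claw": 30}
    - {"delta_pos": [0,0,-0.0985],"delta_rot": [0,0,0],"claw": 30}

```text
time: 26.13
eef_pos: [0.4495, 0.3519, 0.0488]
tcp_rot: [0.025, 0.705, -0.026, 0.708]
contact_force: [-0.5, 0.2, 5.5]
opening: 0.413
```

```bash
python3 -c "
from h import *
st()"
```

```text
t 26.13 tcp [449.5 351.9  48.8] jaw deg 85.86 down [ 0.004 -0.002 -1.   ] open 35.2 F [-0.5  0.2  5.5]
```

Request:
play_rows:
  targets:
    - {"delta_pos": [0,0,0.01],"delta_rot": [0,0,0],"claw": 30}
    - {"delta_pos": [0,0,0.03],"delta_rot": [0,0,0],"claw": 30}
    - {"delta_pos": [0,0,0.06],"delta_rot": [0,0,0],"claw": 30}
    - {"delta_pos": [0.003,-0.01,0.09],"delta_rot": [0,0,0],"claw": 30}
    - {"delta_pos": [0.009,-0.035,0.1],"delta_rot": [0,0,0],"claw": 30}
    - {"delta_pos": [0.018,-0.07,0.1],"delta_rot": [0,0,0],"claw": 30}
    - {"delta_pos": [0.028,-0.108,0.1],"delta_rot": [0,0,0],"claw": 30}
    - {"delta_pos": [0.039,-0.146,0.1],"delta_rot": [0,0,0],"claw": 30}
    - {"delta_pos": [0.049,-0.184,0.1],"delta_rot": [0,0,0],"claw": 30}
    - {"delta_pos": [0.059,-0.222,0.1],"delta_rot": [0,0,0],"claw": 30}
    - {"delta_pos": [0.069,-0.26,0.1],"delta_rot": [0,0,0],"claw": 30}
    - {"delta_pos": [0.079,-0.298,0.1],"delta_rot": [0,0,0],"claw": 30}
    - {"delta_pos": [0.089,-0.33,0.1],"delta_rot": [0,0,0],"claw": 30}
    - {"delta_pos": [0.095,-0.354,0.095],"delta_rot": [0,0,0],"claw": 30}
    - {"delta_pos": [0.0966,-0.361,0.08],"delta_rot": [0,0,0],"claw": 30}
    - {"delta_pos": [0.0966,-0.361,0.06],"delta_rot": [0,0,0],"claw": 30}
    - {"delta_pos": [0.0966,-0.361,0.04],"delta_rot": [0,0,0],"claw": 30}
    - {"delta_pos": [0.0966,-0.361,0.027],"delta_rot": [0,0,0],"claw": 30}
    - {"delta_pos": [0.0966,-0.361,0.022],"delta_rot": [0,0,0],"claw": 30}
    - {"delta_pos": [0.0966,-0.361,0.022],"delta_rot": [0,0,0],"claw": 30}

```text
time: 27.8
eef_pos: [0.5449, -0.0087, 0.0694]
tcp_rot: [0.025, 0.706, -0.026, 0.707]
contact_force: [0.3, 0.4, -0.4]
opening: 0.405
```

```bash
python3 -c "
from h import *
st();ctrl.read_camera('top');ctrl.read_camera('top');ctrl.read_camera('top');st()"
```

```text
t 27.8 tcp [544.9  -8.7  69.4] jaw deg 85.88 down [ 0.001 -0.002 -1.   ] open 34.6 F [ 0.3  0.4 -0.4]
t 27.95 tcp [547.1  -9.   72.1] jaw deg 85.89 down [ 0.006 -0.003 -1.   ] open 34.7 F [ 0.4 -0.5 -0.4]
```

Request:
play_rows:
  targets:
    - {"delta_pos": [-0.001,0,-0.004],"delta_rot": [0,0,0],"claw": 30}
    - {"delta_pos": [-0.001,0,-0.007],"delta_rot": [0,0,0],"claw": 30}
    - {"delta_pos": [-0.001,0,-0.009],"delta_rot": [0,0,0],"claw": 30}
    - {"delta_pos": [-0.001,0,-0.0105],"delta_rot": [0,0,0],"claw": 30}
    - {"delta_pos": [-0.001,0,-0.0115],"delta_rot": [0,0,0],"claw": 30}
    - {"delta_pos": [-0.001,0,-0.0115],"delta_rot": [0,0,0],"claw": 30}
    - {"delta_pos": [-0.001,0,-0.0115],"delta_rot": [0,0,0],"claw": 30}

```text
time: 28.53
eef_pos: [0.5461, -0.009, 0.0609]
tcp_rot: [0.025, 0.704, -0.026, 0.709]
contact_force: [-1.7, 0.3, 1.7]
opening: 0.415
```

```bash
python3 -c "
from h import *
st()"
```

```text
t 28.53 tcp [546.1  -9.   60.9] jaw deg 85.89 down [ 0.006 -0.003 -1.   ] open 35.4 F [-1.7  0.3  1.7]
```

Request:
play_rows:
  targets:
    - {"delta_pos": [0,0,0],"delta_rot": [0,0,0],"claw": 37}
    - {"delta_pos": [0,0,0],"delta_rot": [0,0,0],"claw": 42}
    - {"delta_pos": [0,0,0],"delta_rot": [0,0,0],"claw": 48}
    - {"delta_pos": [0,0,0.005],"delta_rot": [0,0,0],"claw": 50}
    - {"delta_pos": [0,0,0.03],"delta_rot": [0,0,0],"claw": 50}
    - {"delta_pos": [0,0,0.065],"delta_rot": [0,0,0],"claw": 50}
    - {"delta_pos": [-0.003,0.01,0.095],"delta_rot": [0,0.002,0],"claw": 54}
    - {"delta_pos": [-0.013,0.04,0.1],"delta_rot": [0,0.002,0],"claw": 54}
    - {"delta_pos": [-0.025,0.08,0.1],"delta_rot": [0,0.002,0],"claw": 54}
    - {"delta_pos": [-0.037,0.12,0.1],"delta_rot": [0,0.002,0],"claw": 54}
    - {"delta_pos": [-0.05,0.16,0.1],"delta_rot": [0,0.002,0],"claw": 54}
    - {"delta_pos": [-0.062,0.2,0.1],"delta_rot": [0,0.002,0],"claw": 54}
    - {"delta_pos": [-0.074,0.24,0.1],"delta_rot": [0,0.002,0],"claw": 54}
    - {"delta_pos": [-0.084,0.27,0.095],"delta_rot": [0,0.002,0],"claw": 54}
    - {"delta_pos": [-0.0887,0.283,0.09],"delta_rot": [0,0.002,0],"claw": 54}
    - {"delta_pos": [-0.0887,0.2852,0.084],"delta_rot": [0,0.002,0],"claw": 54}
    - {"delta_pos": [-0.0887,0.2852,0.08],"delta_rot": [0,0.002,0],"claw": 54}
    - {"delta_pos": [-0.0887,0.2852,0.08],"delta_rot": [0,0.002,0],"claw": 54}
    - {"delta_pos": [-0.0887,0.2852,0.08],"delta_rot": [0,0.002,0],"claw": 54}

```text
time: 30.12
eef_pos: [0.4578, 0.275, 0.1405]
tcp_rot: [0.025, 0.707, -0.027, 0.706]
contact_force: [0.5, 0.2, 0.5]
opening: 0.633
```

Run:
```python
from h import *
s=st(); C,im=wrist('w10');t=ctrl.read_camera('top'); cv2.imwrite('pics/w10t.png',t); cv2.imwrite('pics/w10x.png',np.hstack([cv2.resize(im,(400,300)),cv2.resize(t[140:290,180:380],(400,300))])); st()
```

```text
t 30.12 tcp [457.8 275.  140.5] jaw deg 85.8 down [-0.001 -0.003 -1.   ] open 54.1 F [0.5 0.2 0.5]
t 30.22 tcp [458.2 275.1 141.1] jaw deg 85.78 down [ 0.    -0.003 -1.   ] open 53.8 F [ 0.5 -0.2 -0.1]
```

View pics/w10x.png

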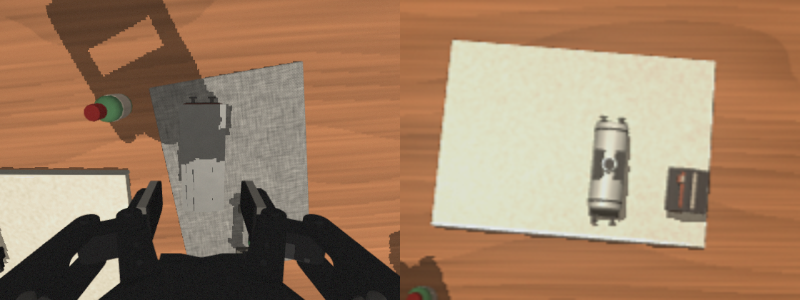

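The tanker is back upright on the board (right half, (608,168)). The van is centred between the fingers.

Request:
play_rows:
  targets:
    - {"delta_pos": [-0.0008,0.001,-0.025],"delta_rot": [0,0,0],"claw": 54}
    - {"delta_pos": [-0.0008,0.001,-0.055],"delta_rot": [0,0,0],"claw": 54}
    - {"delta_pos": [-0.0008,0.001,-0.08],"delta_rot": [0,0,0],"claw": 54}
    - {"delta_pos": [-0.0008,0.001,-0.092],"delta_rot": [0,0,0],"claw": 54}
    - {"delta_pos": [-0.0008,0.001,-0.0955],"delta_rot": [0,0,0],"claw": 54}
    - {"delta_pos": [-0.0008,0.001,-0.0955],"delta_rot": [0,0,0],"claw": 54}
    - {"delta_pos": [-0.0008,0.001,-0.0955],"delta_rot": [0,0,0],"claw": 48}
    - {"delta_pos": [-0.0008,0.001,-0.0955],"delta_rot": [0,0,0],"claw": 43}
    - {"delta_pos": [-0.0008,0.001,-0.0955],"delta_rot": [0,0,0],"claw": 34}
    - {"delta_pos": [-0.0008,0.001,-0.0955],"delta_rot": [0,0,0],"claw": 34}
    - {"delta_pos": [-0.0008,0.001,-0.0955],"delta_rot": [0,0,0],"claw": 34}
    - {"delta_pos": [-0.0008,0.001,-0.0955],"delta_rot": [0,0,0],"claw": 34}

```text
time: 31.22
eef_pos: [0.4589, 0.2767, 0.0476]
tcp_rot: [0.026, 0.705, -0.026, 0.708]
contact_force: [0.2, -0.9, 5.5]
opening: 0.462
```

```bash
python3 -c "
from h import *
st()"
```

```text
t 31.22 tcp [458.9 276.7  47.6] jaw deg 85.79 down [ 0.004 -0.001 -1.   ] open 39.4 F [ 0.2 -0.9  5.5]
```

Request:
play_rows:
  targets:
    - {"delta_pos": [0,0,0.01],"delta_rot": [0,0,0],"claw": 34}
    - {"delta_pos": [0,0,0.03],"delta_rot": [0,0,0],"claw": 34}
    - {"delta_pos": [0,0,0.06],"delta_rot": [0,0,0],"claw": 34}
    - {"delta_pos": [0.006,-0.013,0.09],"delta_rot": [0,0,0],"claw": 34}
    - {"delta_pos": [0.018,-0.04,0.1],"delta_rot": [0,0,0],"claw": 34}
    - {"delta_pos": [0.031,-0.07,0.1],"delta_rot": [0,0,0],"claw": 34}
    - {"delta_pos": [0.045,-0.102,0.1],"delta_rot": [0,0,0],"claw": 34}
    - {"delta_pos": [0.06,-0.136,0.1],"delta_rot": [0,0,0],"claw": 34}
    - {"delta_pos": [0.074,-0.17,0.1],"delta_rot": [0,0,0],"claw": 34}
    - {"delta_pos": [0.086,-0.197,0.1],"delta_rot": [0,0,0],"claw": 34}
    - {"delta_pos": [0.0927,-0.2117,0.095],"delta_rot": [0,0,0],"claw": 34}
    - {"delta_pos": [0.0927,-0.2117,0.085],"delta_rot": [0,0,0],"claw": 34}
    - {"delta_pos": [0.0927,-0.2117,0.065],"delta_rot": [0,0,0],"claw": 34}
    - {"delta_pos": [0.0927,-0.2117,0.045],"delta_rot": [0,0,0],"claw": 34}
    - {"delta_pos": [0.0927,-0.2117,0.03],"delta_rot": [0,0,0],"claw": 34}
    - {"delta_pos": [0.0927,-0.2117,0.022],"delta_rot": [0,0,0],"claw": 34}
    - {"delta_pos": [0.0927,-0.2117,0.022],"delta_rot": [0,0,0],"claw": 34}
    - {"delta_pos": [0.0927,-0.2117,0.022],"delta_rot": [0,0,0],"claw": 34}
    - {"delta_pos": [0.0927,-0.2117,0.022],"delta_rot": [0,0,0],"claw": 34}

```text
time: 32.8
eef_pos: [0.5523, 0.0653, 0.0707]
tcp_rot: [0.025, 0.705, -0.026, 0.709]
contact_force: [0.7, 0.3, -2.0]
opening: 0.466
```

```bash
python3 -c "
from h import *
st();ctrl.read_camera('top');ctrl.read_camera('top');st()"
```

```text
t 32.8 tcp [552.3  65.3  70.7] jaw deg 85.81 down [ 0.006 -0.001 -1.   ] open 39.8 F [ 0.7  0.3 -2. ]
t 32.9 tcp [552.6  65.1  71. ] jaw deg 85.81 down [ 0.007 -0.002 -1.   ] open 39.7 F [ 0.2  0.6 -0.6]
```

Request:
play_rows:
  targets:
    - {"delta_pos": [-0.001,0,-0.004],"delta_rot": [0,0.001,0],"claw": 34}
    - {"delta_pos": [-0.001,0,-0.007],"delta_rot": [0,0.001,0],"claw": 34}
    - {"delta_pos": [-0.001,0,-0.009],"delta_rot": [0,0.001,0],"claw": 34}
    - {"delta_pos": [-0.001,0,-0.0105],"delta_rot": [0,0.001,0],"claw": 34}
    - {"delta_pos": [-0.001,0,-0.0115],"delta_rot": [0,0.001,0],"claw": 34}
    - {"delta_pos": [-0.001,0,-0.0115],"delta_rot": [0,0.001,0],"claw": 34}
    - {"delta_pos": [-0.001,0,-0.0115],"delta_rot": [0,0.001,0],"claw": 34}

```text
time: 33.48
eef_pos: [0.5515, 0.0651, 0.0596]
tcp_rot: [0.025, 0.705, -0.026, 0.708]
contact_force: [-1.4, 0.2, 1.1]
opening: 0.462
```

```bash
python3 -c "
from h import *
st()"
```

```text
t 33.48 tcp [551.5  65.1  59.6] jaw deg 85.81 down [ 0.003 -0.002 -1.   ] open 39.5 F [-1.4  0.2  1.1]
```

Request:
play_rows:
  targets:
    - {"delta_pos": [0,0,0],"delta_rot": [0,0,0],"claw": 41}
    - {"delta_pos": [0,0,0],"delta_rot": [0,0,0],"claw": 46}
    - {"delta_pos": [0,0,0],"delta_rot": [0,0,0],"claw": 50}
    - {"delta_pos": [0,0,0.005],"delta_rot": [0,0,0],"claw": 50}
    - {"delta_pos": [0,0,0.03],"delta_rot": [0,0,0],"claw": 50}
    - {"delta_pos": [0,0,0.065],"delta_rot": [0,0,0],"claw": 50}
    - {"delta_pos": [0.001,0.015,0.095],"delta_rot": [0,0,0],"claw": 44}
    - {"delta_pos": [0.005,0.05,0.1],"delta_rot": [0,0,0],"claw": 44}
    - {"delta_pos": [0.008,0.09,0.1],"delta_rot": [0,0,0],"claw": 44}
    - {"delta_pos": [0.012,0.13,0.1],"delta_rot": [0,0,0],"claw": 44}
    - {"delta_pos": [0.015,0.17,0.1],"delta_rot": [0,0,0],"claw": 44}
    - {"delta_pos": [0.019,0.21,0.1],"delta_rot": [0,0,0],"claw": 44}
    - {"delta_pos": [0.022,0.24,0.1],"delta_rot": [0,0,0],"claw": 44}
    - {"delta_pos": [0.023,0.258,0.095],"delta_rot": [0,0,0],"claw": 44}
    - {"delta_pos": [0.023,0.2602,0.09],"delta_rot": [0,0,0],"claw": 44}
    - {"delta_pos": [0.023,0.2602,0.09],"delta_rot": [0,0,0],"claw": 44}
    - {"delta_pos": [0.023,0.2602,0.09],"delta_rot": [0,0,0],"claw": 44}
    - {"delta_pos": [0.023,0.2602,0.09],"delta_rot": [0,0,0],"claw": 44}

```text
time: 34.98
eef_pos: [0.5746, 0.324, 0.1496]
tcp_rot: [0.026, 0.706, -0.027, 0.708]
contact_force: [0.4, -0.2, 0.9]
opening: 0.516
```

Run:
```python
from h import *
s=st(); C,im=wrist('w11');t=ctrl.read_camera('top'); cv2.imwrite('pics/w11t.png',t); cv2.imwrite('pics/w11x.png',np.hstack([cv2.resize(im,(400,300)),cv2.resize(t[140:290,180:380],(400,300))])); st()
```

```text
t 34.98 tcp [574.6 324.  149.6] jaw deg 85.74 down [ 0.003 -0.002 -1.   ] open 44.1 F [ 0.4 -0.2  0.9]
t 35.08 tcp [574.9 324.  150. ] jaw deg 85.71 down [ 0.004 -0.002 -1.   ] open 44.1 F [-0.4  0.3  0.2]
```

View pics/w11x.png

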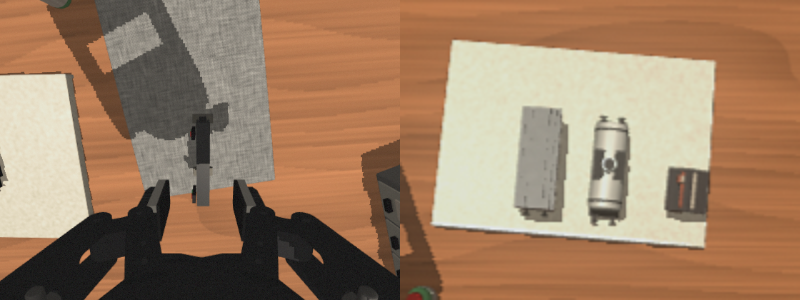

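The van and tanker both stand on the board as before, and the gantry is centred between the fingers. Picking up the gantry.

Request:
play_rows:
  targets:
    - {"delta_pos": [-0.001,0.0013,-0.02],"delta_rot": [0,0,0],"claw": 40}
    - {"delta_pos": [-0.001,0.0013,-0.045],"delta_rot": [0,0,0],"claw": 40}
    - {"delta_pos": [-0.001,0.0013,-0.065],"delta_rot": [0,0,0],"claw": 40}
    - {"delta_pos": [-0.001,0.0013,-0.073],"delta_rot": [0,0,0],"claw": 40}
    - {"delta_pos": [-0.001,0.0013,-0.073],"delta_rot": [0,0,0],"claw": 40}
    - {"delta_pos": [-0.001,0.0013,-0.073],"delta_rot": [0,0,0],"claw": 30}
    - {"delta_pos": [-0.001,0.0013,-0.073],"delta_rot": [0,0,0],"claw": 22}
    - {"delta_pos": [-0.001,0.0013,-0.073],"delta_rot": [0,0,0],"claw": 16}
    - {"delta_pos": [-0.001,0.0013,-0.073],"delta_rot": [0,0,0],"claw": 8}
    - {"delta_pos": [-0.001,0.0013,-0.073],"delta_rot": [0,0,0],"claw": 8}
    - {"delta_pos": [-0.001,0.0013,-0.073],"delta_rot": [0,0,0],"claw": 8}
    - {"delta_pos": [-0.001,0.0013,-0.073],"delta_rot": [0,0,0],"claw": 8}

```text
time: 36.08
eef_pos: [0.5752, 0.3257, 0.0791]
tcp_rot: [0.026, 0.704, -0.027, 0.709]
contact_force: [-1.0, -0.6, 6.1]
opening: 0.134
```

```bash
python3 -c "
from h import *
st()"
```

```text
t 36.08 tcp [575.2 325.7  79.1] jaw deg 85.72 down [ 0.007 -0.001 -1.   ] open 11.5 F [-1.  -0.6  6.1]
```

Request:
play_rows:
  targets:
    - {"delta_pos": [0,0,0.01],"delta_rot": [0,0,0],"claw": 8}
    - {"delta_pos": [0,0,0.03],"delta_rot": [0,0,0],"claw": 8}
    - {"delta_pos": [0,0,0.06],"delta_rot": [0,0,0],"claw": 8}
    - {"delta_pos": [0.004,-0.013,0.085],"delta_rot": [0,0,0],"claw": 8}
    - {"delta_pos": [0.012,-0.04,0.09],"delta_rot": [0,0,0],"claw": 8}
    - {"delta_pos": [0.021,-0.07,0.09],"delta_rot": [0,0,0],"claw": 8}
    - {"delta_pos": [0.031,-0.105,0.09],"delta_rot": [0,0,0],"claw": 8}
    - {"delta_pos": [0.042,-0.14,0.09],"delta_rot": [0,0,0],"claw": 8}
    - {"delta_pos": [0.052,-0.175,0.09],"delta_rot": [0,0,0],"claw": 8}
    - {"delta_pos": [0.061,-0.205,0.09],"delta_rot": [0,0,0],"claw": 8}
    - {"delta_pos": [0.0675,-0.223,0.085],"delta_rot": [0,0,0],"claw": 8}
    - {"delta_pos": [0.0675,-0.2263,0.07],"delta_rot": [0,0,0],"claw": 8}
    - {"delta_pos": [0.0675,-0.2263,0.05],"delta_rot": [0,0,0],"claw": 8}
    - {"delta_pos": [0.0675,-0.2263,0.033],"delta_rot": [0,0,0],"claw": 8}
    - {"delta_pos": [0.0675,-0.2263,0.022],"delta_rot": [0,0,0],"claw": 8}
    - {"delta_pos": [0.0675,-0.2263,0.022],"delta_rot": [0,0,0],"claw": 8}
    - {"delta_pos": [0.0675,-0.2263,0.022],"delta_rot": [0,0,0],"claw": 8}
    - {"delta_pos": [0.0675,-0.2263,0.022],"delta_rot": [0,0,0],"claw": 8}

```text
time: 37.58
eef_pos: [0.6434, 0.0997, 0.1023]
tcp_rot: [0.026, 0.704, -0.026, 0.71]
contact_force: [0.5, -1.2, -1.1]
opening: 0.133
```

```bash
python3 -c "
from h import *
st();ctrl.read_camera('top');ctrl.read_camera('top');st()"
```

```text
t 37.58 tcp [643.4  99.7 102.3] jaw deg 85.74 down [ 0.009 -0.001 -1.   ] open 11.3 F [ 0.5 -1.2 -1.1]
t 37.68 tcp [643.7  99.6 102.9] jaw deg 85.74 down [ 0.01  -0.001 -1.   ] open 11.4 F [ 0.1  0.2 -1.2]
```

Final touchdown is at about 0.0905, with a small tilt correction (+0.003 rad).

Request:
play_rows:
  targets:
    - {"delta_pos": [-0.001,0,-0.004],"delta_rot": [0,0.001,0],"claw": 8}
    - {"delta_pos": [-0.001,0,-0.007],"delta_rot": [0,0.001,0],"claw": 8}
    - {"delta_pos": [-0.001,0,-0.009],"delta_rot": [0,0.001,0],"claw": 8}
    - {"delta_pos": [-0.001,0,-0.011],"delta_rot": [0,0.001,0],"claw": 8}
    - {"delta_pos": [-0.001,0,-0.012],"delta_rot": [0,0.001,0],"claw": 8}
    - {"delta_pos": [-0.001,0,-0.012],"delta_rot": [0,0.001,0],"claw": 8}
    - {"delta_pos": [-0.001,0,-0.012],"delta_rot": [0,0.001,0],"claw": 8}

```text
time: 38.27
eef_pos: [0.6426, 0.0996, 0.0911]
tcp_rot: [0.026, 0.704, -0.026, 0.709]
contact_force: [-2.4, -0.1, 2.1]
opening: 0.136
```

```bash
python3 -c "
from h import *
st()"
```

```text
t 38.27 tcp [642.6  99.6  91.1] jaw deg 85.74 down [ 0.006 -0.001 -1.   ] open 11.6 F [-2.4 -0.1  2.1]
```

Request:
play_rows:
  targets:
    - {"delta_pos": [0,0,0],"delta_rot": [0,0,0],"claw": 16}
    - {"delta_pos": [0,0,0],"delta_rot": [0,0,0],"claw": 26}
    - {"delta_pos": [0,0,0],"delta_rot": [0,0,0],"claw": 40}
    - {"delta_pos": [0,0,0],"delta_rot": [0,0,0],"claw": 40}
    - {"delta_pos": [0,0,0.02],"delta_rot": [0,0,0],"claw": 40}
    - {"delta_pos": [0,0,0.055],"delta_rot": [0,0,0],"claw": 40}
    - {"delta_pos": [0,0,0.09],"delta_rot": [0,0,0],"claw": 40}
    - {"delta_pos": [-0.02,-0.02,0.12],"delta_rot": [0,0.002,0],"claw": 40}
    - {"delta_pos": [-0.045,-0.045,0.138],"delta_rot": [0,0.002,0],"claw": 40}
    - {"delta_pos": [-0.068,-0.069,0.138],"delta_rot": [0,0.002,0],"claw": 40}
    - {"delta_pos": [-0.068,-0.069,0.138],"delta_rot": [0,0.002,0],"claw": 40}
    - {"delta_pos": [-0.068,-0.069,0.138],"delta_rot": [0,0.002,0],"claw": 40}
    - {"delta_pos": [-0.068,-0.069,0.138],"delta_rot": [0,0.002,0],"claw": 40}
    - {"delta_pos": [-0.068,-0.069,0.138],"delta_rot": [0,0.002,0],"claw": 40}
    - {"delta_pos": [-0.068,-0.069,0.138],"delta_rot": [0,0.002,0],"claw": 40}

```text
time: 39.52
eef_pos: [0.575, 0.0313, 0.2287]
tcp_rot: [0.026, 0.707, -0.026, 0.706]
contact_force: [0.4, 0.5, 0.1]
opening: 0.473
```

Run:
```python
from h import *
s=st(); C,im=wrist('w12'); cv2.imwrite('pics/w12x.png',cv2.resize(im,(800,600),interpolation=cv2.INTER_CUBIC)); st()
```

```text
t 39.52 tcp [575.   31.3 228.7] jaw deg 85.8 down [-0.001 -0.001 -1.   ] open 40.4 F [0.4 0.5 0.1]
t 39.57 tcp [575.   31.3 228.6] jaw deg 85.8 down [-0.001 -0.001 -1.   ] open 39.7 F [-0.1 -0.5 -0.4]
```

View pics/w12x.png

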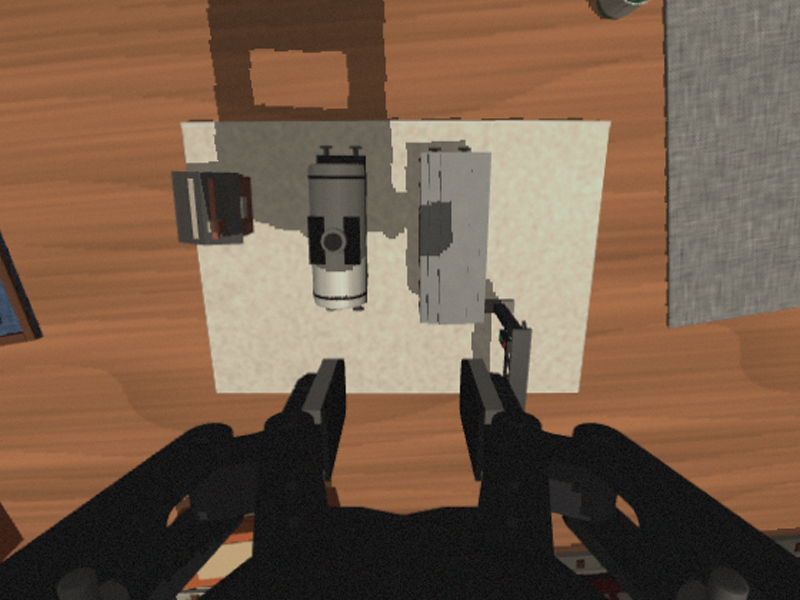

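w12 nearly matches w1 pixel for pixel: dome (333,241) against (336,241), van roof (421–490, 151–323), beam at (521,365), hut (212,207). All are upright and released.

Run:
```python
from h import *
a=cv2.imread('pics/top0.png'); b=cv2.imread('pics/w11t.png')
for n,(x0,y0,x1,y1) in dict(oiler=(180,280,204,300),carton=(295,90,372,130),hut=(308,218,338,252)).items(): print(n,np.abs(a[y0:y1,x0:x1].astype(int)-b[y0:y1,x0:x1]).mean().round(1))
st(); ctrl.sign_off()
```

```text
oiler 25.4
carton 7.6
hut 8.5
t 39.57 tcp [575.   31.3 228.6] jaw deg 85.8 down [-0.001 -0.001 -1.   ] open 39.7 F [-0.1 -0.5 -0.4]
the job is handed in; nothing more can be done
```

The job is handed in, at about 40 s of the allowed 134 s. I moved the gantry, van and tank wagon onto the grey mat together and stood the locomotive in the tray. I then returned the tank wagon, van and gantry to their old places.

**Wagons and gantry:** the last wrist view matches the first one taken from the same spot. The tank wagon's dome, the van roof and the gantry beam are all within about 3 pixels of where they started, which is 2–3 mm. All three are upright and released, and the gripper is clear above the board.

**Locomotive:** the wrist view after release showed it upright and centred in the tray. Just before lowering, I measured the tray centre and the locomotive to agree within about 2 mm. I did not look at the tray again after that.

**Hut, oil bottle and carton:** nothing I did touched them. My only numeric check compared two top-camera pictures, taken before and near the end:

| Thing | Mean pixel difference |
|---|---|
| Oil bottle | 25.4 |
| Carton | 7.6 |
| Hut | 8.5 |

I ran this in the same script as the hand-in, so I did not follow up the high figure for the oil bottle. It may be the arm's shadow, which lay over that corner of the mat in those views. The bottle's edge showed at the same pixels in the first and last wrist views.

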